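Load a wax slab into the chipper

TASK

Load the green wax slab into the chipper: lift it out of the rack, lay it lightly against the upright yellow cover, and feed it on end down through the slot until it is fully in. Then fold the cover down shut over the slot. The wax is brittle and the cover light: feel your way into the slot, never force either, and leave everything else where it is.

Things in the scene. Friction and masses are not known exactly. Their poses are not given: they have to be found in the camera images.
- slab_green: pale green wax slab, 10 (its x) by 50 (its y) by 110 mm tall (its z), about 50 g. It stands on end in one of the three grooves of the rack. Origin: centre of its lower 10 by 50 end
- slab_lilac: lilac wax slab of the same size, in the rack; not wanted. Origin as for the green one
- slab_white: cream-white wax slab of the same size, in the rack; not wanted. Origin as for the green one
- rack: fixed plywood rack, 200 (x) by 80 (y) by 38 mm high, with three grooves along its y, 66 mm apart in x, 12 mm wide and 26 mm deep; the slabs stand 12 mm above the table, so their tops are at 122 mm. Origin: centre of its underside
- chipper: fixed grey slab chipper, 260 (x) by 220 (y) mm, front (drawer, buttons) to its -x, a blue motor low on its +x side. Origin: on the table, right below point slot. On top lies a steel throat plate, 130 (x) by 120 (y) mm, its top face 180 mm above the table, which carries the slot, the roll inside and the cover
- slot (a point): middle of the feed slot's mouth (12 mm in x by 53 mm in y), level with the throat plate's top, IF the plate were in its middle place. The plate is adjustable: slot, roll and cover together stand up to 12 mm from here to either side along x, and how far is not measured. Axes: x from front to back across the slot, y along it, z up; they turn with the chipper
- cover (a joint): angle of the yellow cover. About 1.57 rad: open, upright; it stops at 1.59, so it may be leaned on from the front. 0: shut, level over the slot, underside 6 mm and top 10 mm above the plate, free edge 34 mm in front of the hinge. A stiff hinge, it stays where left (about 1 N at the edge moves it). It cannot shut over a slab standing more than 6 mm out
- mould1: loose clear acrylic candle mould, 62 by 62 by 180 mm, with a stick across its top; bystander. Origin: centre of its underside
- mould2: second such mould; bystander
- scissors: scissors lying flat, 165 mm long; bystander. Origin: near the pivot
- dowel: wooden stick lying flat, 140 mm long; bystander. Origin: its middle
- lump: lilac wax block, 70 by 45 by 30 mm; bystander. Origin: centre of its underside
- plate (a point): point on the throat plate's top midway between its two black thumbscrews (16 mm across, 10 mm high, 45 mm to either side in y), 47 mm in front of the slot; given for the plate's middle place, axes as point slot. They clamp the plate: it does not move in normal use
- roll_place (a point): axis of a sprung rubber roll (32 mm across, does not turn) hidden inside in front of the slot, 28 mm below the plate's top; for the plate's middle place. It presses the slab to the slot's far wall from about 15 mm depth on: pushing in takes 5 to 18 N. It holds the slab wherever it is left, it never drops by itself. A stop lies 125 mm below the plate's top
- hinge_place (a point): hinge axis (along y) of the yellow cover, 6 mm above the plate's top, in the plane of the slot's far (+x) wall, 6 mm behind the slot's middle; given for the plate's middle place. The cover is 34 by 66 by 4 mm with a lip along its free edge; open, it stands up 40 mm above the plate, its flat front face in one plane with the slot's far wall, the lip pointing back
Mind the look-alikes: they are no part of the job. There is more than one size of the slab_green; the one meant has the size given above.

How it is judged:
By the outcome, as a careful person would: the job done as asked, in the order asked, and still so for the second after the job is handed in, with the robot touching nothing.
It also fails if it takes over 70 s, if anything falls off the work surface, if the arm or the gripper's body presses on something with over 40 N, if the wrist force passes 120 N, or if a joint passes its speed limit or range.

ROBOT

A 6-joint arm with a two-finger parallel gripper is mounted at the origin on the work surface. World frame = base frame: x ahead of the robot, y to its left, z up, the work surface at z = 0. Lengths are in m, angles in degrees, forces in N, time in s.
With the tool pointing down it reaches from about 0.35 to 0.975 m from the base axis. Payload 4.9 kg.
Tool frame: the origin (TCP) lies midway between the tips of the shut fingers; the grasp point (between the pads) lies r.tcp_to_grasp behind it (r.tcp_to_grasp is the distance from the TCP to the grasp point, in m); y points along the fingers, z is the direction in which the jaws open and shut, and the axes are right-handed (so a half turn about y gives the same grasp; the last joint's range is limited). The gripper opens to 85 mm and grips with 20 to 120 N. Pads are 22 mm wide; open, the fingers measure 114 mm over their backs; the gripper's body (76 mm by 85 mm) begins 54 mm behind the grasp point. The pads swing forward as they close: fully open they stand 13 mm farther back than shut.
Start: joints at [56.379, 3.019, 92.412, -0, 84.569, -6.818], TCP at [0.282, 0.558, 0.231] pointing down, gripper open.
Joint ranges: [-172.51, 172.51], [-57.92, 126.97], [3.15, 148.05], [-58.71, 238.71], [5.1, 150.11], [-179.66, 179.66]. Speed limits (degrees/s): [147.25, 147.25, 180, 180, 180, 180].

INTERFACE

Orientations are given as a 3x3 rotation matrix whose columns are the frame's x, y, z axes.
In Python, from bench import r gives the robot as it stands. The module is installed in compiled form; this text tells all that it offers.
- The arm moves only by the tool move_arm, never from a script. Its argument "deltas" is a list of rows, each an object of numbers: "dx", "dy", "dz": the shift along the tool's x, y, z in cm; "twist": the turn about the tool's y in degrees. In form: [{"dx": .., "dy": .., "dz": .., "twist": ..}, ...]. A call has 1 to 8 rows; each row shifts and turns the commanded pose from where the row before left it, along the tool's axes as they then stand; what a row does not reach is not made up. A row lasts 1/8 s, in which the tool goes at most 62.5 mm and 10.7 degrees, less where a joint would pass 70% of its speed; a pose out of reach is approached as far as the arm can. A call with a gripper value outside its range is refused whole. "fingers" is the closure, from 0 (fully open) to 1 (shut), set as the call begins (left out, the last holds). The fingers move at their own pace and stop on an object; "grip_force" is the grip in N (left out, the last holds). Time passes only in rows, so rows that do not move let the fingers close. It gives the time, the measured TCP pose, the force and the opening at its end, in the units of the state.
- r.state(): the state, without advancing time (a new reading comes with each control period).
- r.camera(name): name is "side" or "top"; returns a dict with "img" (400x640x3 uint8, red, green, blue), "depth" (400x640 float32, m along the optical axis (not along the pixel's ray), 0 where there is no reading), "fovy" (degrees; the focal length in pixels is half the picture's height over the tangent of half this angle, whatever the lens; pixels are square), "cx", "cy" (the principal point, pixels), "k1" (the pictures are not rectified: a ray, as slopes to the right and down, at radius r is drawn at 1 + k1 r^2 times it, then the intrinsics apply), "rvec" (rotation vector, rad) and "tvec" (3), from world to camera coordinates, as OpenCV has them. Camera axes: x right, y down, z forward; pixel columns grow to the right and rows downward; lengths in m; the calibration is good to about 2 mm. A picture is of the moment at which its call begins.
- r.job_done(): hands the job in, once; it reports no verdict.
The state is a dict: "time_s": time; "joint_pos": joint angles; "joint_velocities": joint speeds; "tau": joint torques, N m; "tool_pos": TCP position; "orientation": TCP orientation; "ft_force": force on the tool from outside, world axes, zero at the start; "moment": the same for the moment, N m; "gripper_width": opening from 0.0 (shut) to 1.0 (fully open).
Only numpy, scipy, OpenCV 4.12 (cv2) and the standard library are available. Lean on these libraries where they do the work, as an engineer would, in place of code of your own. Each camera call takes 0.05 s, during which the arm holds its last target.

## Working session

There is one attempt and no reset: what is moved stays moved. The work goes in short steps, Python scripts to look and compute and a tool call to move; the robot and the scene stay as the last step left them, time stands still between calls to the robot, and variables do not carry over. Pictures are saved under pics/ and viewed, and the job is handed in when it is done.

Besides the shell and the picture viewer there is one more tool, called after "Call:" as name(argument=value, ...) on one line, values as JSON. move_arm: Moves the arm, as the interface text tells. Its arguments: {"type":"object","properties":{"deltas":{"type":"array","items":{"type":"object","properties":{"dx":{"type":"number"},"dy":{"type":"number"},"dz":{"type":"number"},"twist":{"type":"number"}}}},"fingers":{"type":"number"},"grip_force":{"type":"number"}},"required":["deltas"]}

```bash
mkdir -p pics; cat > h.py <<'E'
import numpy as np, cv2
from bench import r
def cam(n):
    c=r.camera(n); h=c['img'].shape[0]
    c['f']=h/2/np.tan(np.radians(c['fovy'])/2)
    c['R']=cv2.Rodrigues(np.array(c['rvec'],float))[0]; c['t']=np.array(c['tvec'],float).ravel()
    return c
def K(c): return np.array([[c['f'],0,c['cx']],[0,c['f'],c['cy']],[0,0,1.]])
def slopes(c,uv):
    uv=np.array(uv,float).reshape(-1,1,2)
    return cv2.undistortPointsIter(uv,K(c),np.array([c['k1'],0,0,0,0.]),None,None,(3,50,1e-10)).reshape(-1,2)
def ray(c,uv):
    s=slopes(c,uv); d=np.c_[s,np.ones(len(s))]@c['R']
    return -c['R'].T@c['t'], d
def onz(c,uv,z):
    o,d=ray(c,uv); return o+d*((z-o[2])/d[:,2])[:,None]
def pt(c,uv):
    o,d=ray(c,uv); z=np.array([c['depth'][int(round(v)),int(round(u))] for u,v in np.reshape(uv,(-1,2))]); return o+d*z[:,None]
def proj(c,P):
    return cv2.projectPoints(np.array(P,float).reshape(-1,3),np.array(c['rvec'],float),c['t'],K(c),np.array([c['k1'],0,0,0,0.]))[0].reshape(-1,2)
def save(c,n,crop=None,s=1):
    im=c['img'][:,:,::-1]
    if crop: x0,y0,x1,y1=crop; im=im[y0:y1,x0:x1]
    cv2.imwrite('pics/'+n,cv2.resize(im,None,fx=s,fy=s,interpolation=cv2.INTER_CUBIC))
def tri(c1,p1,c2,p2):
    o1,d1=ray(c1,p1);o2,d2=ray(c2,p2);out=[]
    for a,b in zip(d1,d2):
        t=np.linalg.lstsq(np.c_[a,-b],o2-o1,rcond=None)[0]
        A=o1+a*t[0];B=o2+b*t[1]; out.append(np.r_[(A+B)/2,np.linalg.norm(A-B)])
    return np.array(out)
E
python3 - <<'E'
from h import *
for n in('side','top'):
    c=cam(n); save(c,n+'0.png',None,1.25); print(n,c['f'],c['cx'],c['cy'],c['k1'],-c['R'].T@c['t'],c['R'].tolist(), (c['depth']>0).mean())
np.set_printoptions(suppress=True,precision=4)
print(r.state(),r.tcp_to_grasp)
E
```

```text
side 509.0169927502277 322.67967430334113 196.6042348290533 -0.04851253472632997 [-0.32489334  0.07978656  1.13661164] [[-0.08891535863478661, -0.9960028220923852, -0.008511015383138587], [-0.7680976095793831, 0.07400484766825033, -0.636041936258952], [0.6341294198799524, -0.0500166062983467, -0.7716075543546157]] 0.9960078125
top 501.6340887578242 318.3494089097064 197.52316654149064 0.02683304263776003 [0.36661279 0.01897059 1.38287361] [[-0.025861858188346964, -0.9996600439364303, -0.0033107171519504083], [-0.9922880010422459, 0.02607246990697043, -0.12118064738452991], [0.12122576986197894, 0.0001512281868943574, -0.9926249492388382]] 0.99577734375
{'time_s': 0.1, 'joint_pos': array([56.3797,  3.0546, 92.4846,  0.0015, 84.5672, -6.8159]), 'joint_velocities': array([ 0.0957,  0.0451, -0.2229,  0.0868, -0.0484, -0.045 ]), 'tau': array([  0.0011, -39.4904, -37.1362,  -0.    ,   0.004 ,   0.    ]), 'tool_pos': array([0.2815, 0.5574, 0.2302]), 'orientation': array([[ 0.8926, -0.001 ,  0.4509],
       [-0.4509, -0.0015,  0.8925],
       [-0.0002, -1.    , -0.0018]]), 'ft_force': array([-0.0587, -0.5851, -1.0185]), 'moment': array([ 0.0531, -0.0503, -0.0515]), 'gripper_width': 1.0010680650430788} 0.0187
```

View pics/side0.png

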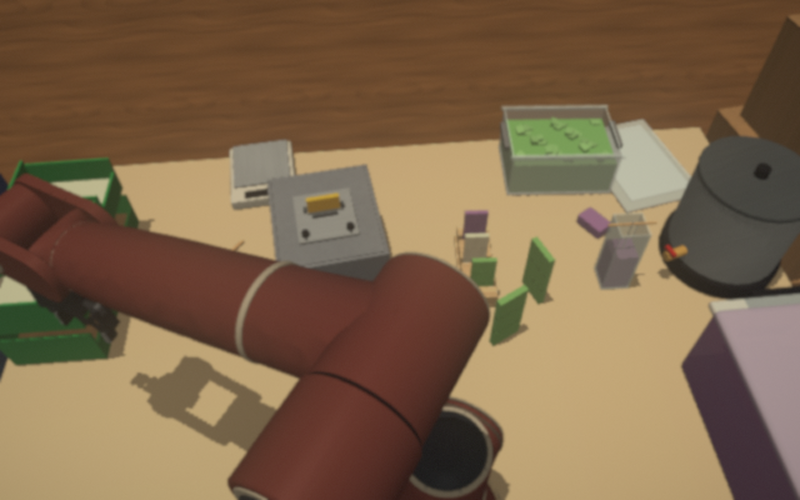

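View pics/top0.png

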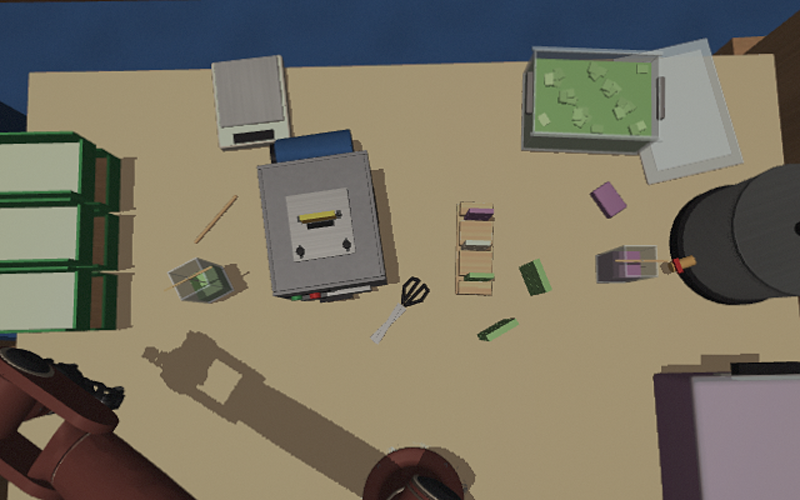

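Side picture: rack near (478,250) with lilac, cream and green slabs. The chipper's top is at (325,210), with the yellow cover upright at (322,203). In the top picture the rack is at (475,248) and the slot/cover at (320,217).

Things that could be taken for slab_green, by top-view pixel (800-wide picture):
- Green in the rack's nearest groove, (480,276).
- Green board standing loose, (535,277).
- Green board standing loose, (498,328).
- Green wax in mould2, (207,283).
- Green chips in the tub, (595,100).

By the description it's the one in the rack. I'll check it in a close crop.

```bash
python3 - <<'E'
from h import *
c=cam('top'); save(c,'t_rack.png',(355,150,450,280),4.4)
save(c,'t_chip.png',(200,95,330,245),4)
c2=cam('side'); save(c2,'s_chip.png',(205,120,325,225),5)
save(c2,'s_rack.png',(350,155,450,280),4.5)
E
```

```text
(no output)
```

View pics/t_rack.png

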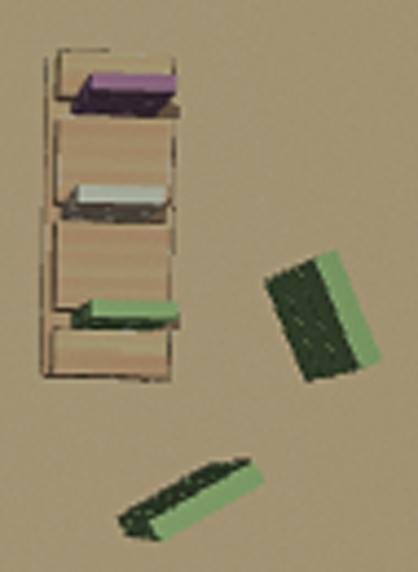

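View pics/t_chip.png

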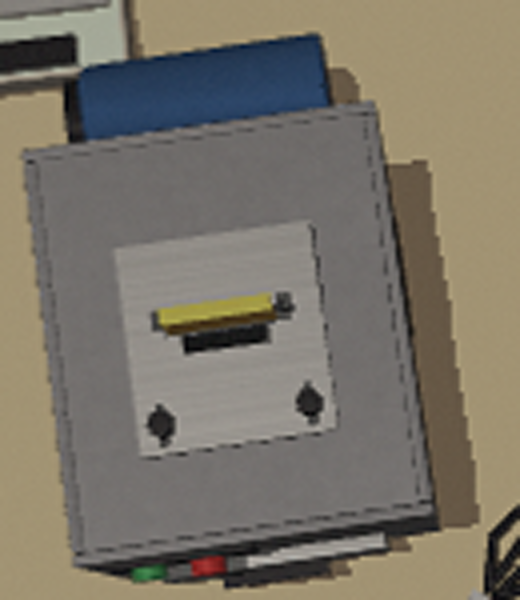

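View pics/s_chip.png

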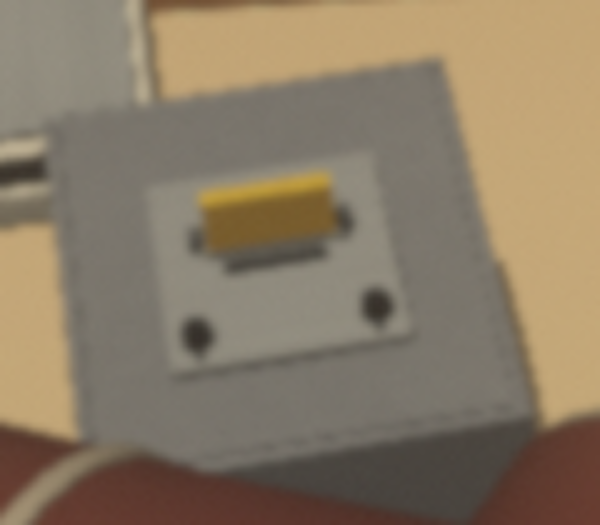

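View pics/s_rack.png

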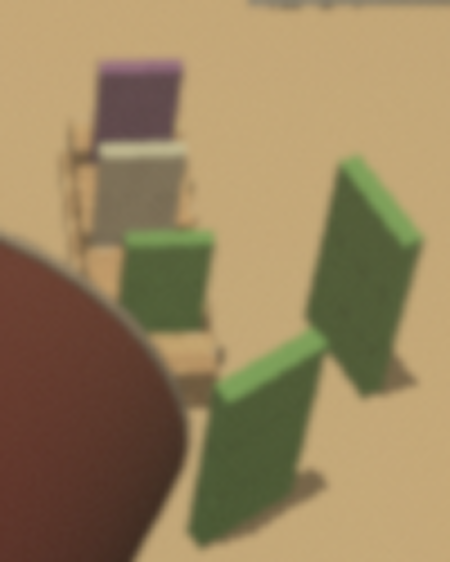

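The close crop confirms it. The rack slab at t_rack (125,313) is the 10x50 top-sized green slab in the nearest groove. The two loose ones at (350,310) and (205,510) are bigger look-alikes. The slot shows as a dark bar at t_chip (226,338), in front of the cover at (215,312). Next I'll measure.

```bash
cat > m.py <<'E'
from h import *
np.set_printoptions(suppress=True,precision=4)
def comp(mask,seed):
    n,l,s,ce=cv2.connectedComponentsWithStats(mask.astype(np.uint8),connectivity=4)
    return (l==l[seed[1],seed[0]])&mask
def rect(c,m,z):
    v,u=np.nonzero(m); P=onz(c,np.c_[u,v],z)[:,:2]
    (cx,cy),(w,h),a=cv2.minAreaRect(P.astype(np.float32)*1000)
    C=np.cov(P.T); e,V=np.linalg.eigh(C); d=V[:,1]
    return P.mean(0),np.sqrt(12*e)*1000,np.degrees(np.arctan2(d[1],d[0])),(cx,cy,w,h,a),m.sum()
E
python3 - <<'E'
from m import *
ct=cam('top');cs=cam('side')
for n,c,box in(('top',ct,(365,210,400,226)),('side',cs,(375,200,402,215))):
    x0,y0,x1,y1=box
    hsv=cv2.cvtColor(c['img'],cv2.COLOR_RGB2HSV)
    print(n); 
    sub=hsv[y0:y1,x0:x1]; print(sub[:,(x1-x0)//2])
    m=np.zeros(hsv.shape[:2],bool); m[y0:y1,x0:x1]=(sub[...,0]>40)&(sub[...,0]<80)&(sub[...,1]>60)&(sub[...,2]>125 if n=='top' else sub[...,2]>98)
    print(rect(c,m,.122)); 
    v,u=np.nonzero(m); print(u.min(),u.max(),v.min(),v.max()); d=pt(c,np.c_[u,v]); print('depth pts med',np.median(d,0))
    print(c['depth'][int(v.mean())])if 0 else None
E
```

```text
top
[[ 19  88 162]
 [ 19  85 162]
 [ 20  83 160]
 [ 18  91 160]
 [ 17  93 161]
 [ 18  91 160]
 [ 20  86 161]
 [ 17  92 163]
 [ 40  81 148]
 [ 47  86 154]
 [ 47  88 156]
 [ 47  86 160]
 [ 47  91  81]
 [ 50  94  49]
 [ 53 101  43]
 [ 22  76 168]]
(array([ 0.4597, -0.1461]), array([ 8.3268, 48.5273]), np.float64(87.22806667510433), (460.50238037109375, -147.03265380859375, 45.30815505981445, 7.565088272094727, 88.51836395263672), np.int64(62))
376 394 218 221
depth pts med [ 0.4595 -0.1467  0.1229]
side
[[ 19  82 128]
 [ 19  83 132]
 [ 19  85 135]
 [ 18  89 138]
 [ 20  87 135]
 [ 27  82 128]
 [ 39  95 139]
 [ 43 105 153]
 [ 44 111 149]
 [ 43 107 126]
 [ 41 102 105]
 [ 40 101  96]
 [ 40  99  95]
 [ 40 102  95]
 [ 40 104  96]]
(array([ 0.4544, -0.1443]), array([12.9301, 44.1701]), np.float64(86.06083187584349), (452.8306884765625, -144.6587677001953, 45.6405029296875, 12.86249828338623, 84.4963607788086), np.int64(70))
378 396 207 211
depth pts med [ 0.4555 -0.1444  0.1205]
```

```bash
python3 - <<'E'
from m import *
ct=cam('top');cs=cam('side')
for n,c,box in(('top',ct,(243,173,270,186)),('side',cs,(248,168,272,176))):
    x0,y0,x1,y1=box
    g=cv2.cvtColor(c['img'],cv2.COLOR_RGB2GRAY); 
    print(n);print(g[y0:y1,x0:x1])
# plate height by depth
for u,v in((240,190),(255,200),(275,170),(232,165)): print(pt(ct,[(u,v)]))
for u,v in((245,190),(260,185),(280,160)): print(pt(cs,[(u,v)]))
E
```

```text
top
[[146 145 146 146 147 145 147 148 149 150 151 153 155 156 151 130 125 103
   99  72  53  53  49  53  55  56  74]
 [149 149 151 153 152 153 153 154 151 126 102  99  72  50  51  51  51  52
   54  53  55  53  55  53  51  52  63]
 [155 152 125 101  98  74  71  48  49  52  52  50  51  54  52  55  55  55
   54  63  68  69  61  66  63  80 152]
 [ 50  52  52  53  51  52  54  53  55  55  54  57  62  63  69  69  66  68
   68  69  34  36  27  53 125 150 145]
 [ 51  53  56  55  54  56  62  69  70  66  60  65  56  62  36  31  29  22
   23  24  24  26  17  40  99 149 146]
 [ 56  63  63  58  76  97  60  38  34  31  23  20  24  26  22  25  28  27
   28  25  20  24  21  39 101 150 144]
 [150 142  82  19  25  25  26  25  25  22  24  26  27  24  22  23  27  26
   25  28  25  23  18  37  96 151 145]
 [147 141  86  18  25  22  23  22  24  26  23  25  22  25  21  21  18  17
   21  18  16  22  56  80  93 147 145]
 [146 145 113  19  20  25  24  21  24  21  19  17  19  16  22  55  84  83
   88 124 153 152 151 150 147 145 145]
 [145 148 139  15  19  17  18  22  59  84  82  90 126 153 152 150 151 150
  150
[... 662 characters left out ...]
75  76  88 110 129]
 [102  96  91  88  85  82  82  81  81  81  79  77  76  74  76  77  78  79
   82  87  90 101 116 131]
 [119 110  94  82  79  75  75  74  75  76  78  79  83  88  91  95  98 103
  109 115 120 124 131 136]
 [131 115  94  80  77  78  83  87  90  94  98 102 109 116 121 123 125 126
  130 133 136 136 137 138]
 [135 123 107  97  98 102 109 115 121 123 125 127 130 134 136 137 136 137
  137 138 138 138 139 139]
 [137 132 126 124 125 128 130 134 136 136 138 138 138 138 138 139 138 139
  138 138 138 138 138 139]]
[[0.537  0.2084 0.1789]]
[[0.5118 0.1725 0.1778]]
[[0.5834 0.1227 0.1815]]
[[0.5987 0.2271 0.1805]]
[[0.4985 0.2065 0.1826]]
[[0.5159 0.1699 0.1772]]
[[0.5962 0.1171 0.1782]]
```

```bash
cat >> m.py <<'E'
from scipy.ndimage import map_coordinates
def edge(c,p,q,z,w=3,n=30,trim=.1,sign=0,ch=None):
    """subpixel edge near pixel line p-q, profile half-width w; returns pixel pts, world pts on z, fitted point,dir"""
    g=cv2.cvtColor(c['img'],cv2.COLOR_RGB2GRAY).astype(float) if ch is None else c['img'][...,ch].astype(float)
    g=cv2.GaussianBlur(g,(0,0),.6)
    p=np.array(p,float);q=np.array(q,float);d=(q-p)/np.linalg.norm(q-p);nn=np.array([-d[1],d[0]])
    s=np.arange(-w,w+.01,.1);out=[]
    for t in np.linspace(trim,1-trim,n):
        b=p+(q-p)*t;X=b[None]+s[:,None]*nn
        pr=map_coordinates(g,[X[:,1],X[:,0]],order=1);gr=np.gradient(pr)
        G=gr*sign if sign else abs(gr)
        k=G.argmax(); a=slice(max(0,k-8),k+9); wt=np.clip(G[a],0,None)
        out.append(b+nn*(s[a]*wt).sum()/wt.sum())
    out=np.array(out);W=onz(c,out,z)[:,:2]
    vx,vy,x0,y0=cv2.fitLine((W*1000).astype(np.float32),cv2.DIST_HUBER,0,.01,.01).ravel()
    res=(W*1000-[x0,y0])@np.array([-vy,vx])
    return out,np.array([x0,y0]),np.array([vx,vy]),np.degrees(np.arctan2(vy,vx)),np.median(abs(res))
def inter(a,b):
    A=np.c_[a[2],-b[2]];t=np.linalg.solve(A,b[1]-a[1]);return a[1]+a[2]*t[0]
E
python3 - <<'E'
from m import *
ct=cam('top');cs=cam('side')
T=lambda x,y:(200+(x)/4.-.4,95+y/4.-.4)
S=lambda x,y:(205+x/5.-.4,120+y/5.-.4)
def go(c,f,name,L,z):
    E={}
    for k,(a,b,w) in L.items():
        E[k]=edge(c,f(*a),f(*b),z,w); print(name,k,E[k][1],'ang%.2f'%(E[k][3]%180),'res%.2f'%E[k][4])
    return E
e=go(ct,T,'top plate',{'L':((117,250),(140,455),3),'R':((312,225),(337,430),3),'F':((140,457),(337,430),3),'B':((115,248),(312,222),3)},.18)
for a,b in('FL','FR','BL','BR'): print(a+b,inter(e[a],e[b]))
s=go(ct,T,'top slot',{'F':((186,353),(268,341),2.5),'L':((184,338),(187,352),2),'R':((266,328),(268,340),2)},.18)
print('FL',inter(s['F'],s['L']),'FR',inter(s['F'],s['R']))
e=go(cs,S,'side plate',{'L':((150,190),(173,375),3),'R':((378,158),(410,330),3),'F':((173,375),(410,330),3),'B':((150,190),(378,155),3)},.18)
for a,b in('FL','FR','BL','BR'): print(a+b,inter(e[a],e[b]))
s=go(cs,S,'side slot',{'F':((230,272),(323,256),2.5)},.18)
ee=go(ct,T,'top box',{'L':((28,160),(78,555),3),'R':((375,110),(435,500),3)},.178)
E
```

```text
top plate L [559.9717 229.3847] ang7.77 res0.43
top plate R [572.6563 110.8022] ang6.23 res0.55
top plate F [497.8105 167.4461] ang97.20 res0.43
top plate B [628.0137 167.6728] ang96.94 res0.22
FL [491.1706 219.9934]
FR [505.8893 103.5113]
BL [619.5178 237.5128]
BR [634.1155 117.5135]
top slot F [556.5954 168.3904] ang96.64 res0.14
top slot L [559.1511 195.37  ] ang5.40 res0.05
top slot R [564.6357 142.9796] ang4.28 res0.09
FL [553.5184 194.8371] FR [559.5958 142.6023]
side plate L [549.5724 226.9594] ang12.27 res1.64
side plate R [571.1408 112.9324] ang4.99 res1.05
side plate F [495.8047 167.8695] ang97.11 res0.44
side plate B [624.0455 173.0385] ang98.05 res1.02
FL [490.045  214.0124]
FR [503.4006 107.0154]
BL [614.428  241.0653]
BR [631.7942 118.2303]
side slot F [554.194  169.2921] ang97.10 res0.28
top box L [572.97  280.753] ang7.13 res0.56
top box R [576.3602  61.0395] ang6.95 res0.31
```

```bash
python3 - <<'E'
from m import *
ct=cam('top');cs=cam('side')
T=lambda x,y:(355+(x)/4.4-.4,150+y/4.4-.4)
S=lambda x,y:(350+x/4.5-.4,155+y/4.5-.4)
def go(c,f,name,L,z):
    E={}
    for k,(a,b,w) in L.items():
        E[k]=edge(c,f(*a),f(*b),z,w); print(name,k,E[k][1],'ang%.2f'%(E[k][3]%180),'res%.2f'%E[k][4])
    return E
e=go(ct,T,'top slab',{'F':((80,317),(176,318),2),'B':((88,300),(178,303),2),'L':((88,302),(78,315),2),'R':((179,304),(179,317),2)},.122)
for n,z in(('lil',.122),):
    go(ct,T,'lilac',{'F':((90,92),(172,94),2),'B':((95,75),(175,76),2)},.122)
    go(ct,T,'white',{'F':((75,204),(165,206),2),'B':((80,186),(167,188),2)},.122)
go(ct,T,'rack',{'Rtop':((175,60),(170,375),2),'Ltop':((57,60),(50,375),2)},.038)
e=go(cs,S,'side slab',{'F':((128,246),(210,247),2),'B':((127,232),(212,233),2)},.122)
go(cs,S,'side lil',{'F':((102,73),(180,74),2),'B':((102,62),(180,62),2)},.122)
go(cs,S,'side wh',{'F':((102,157),(182,156),2),'B':((102,143),(185,143),2)},.122)
E
```

```text
top slab F [ 455.148  -143.1222] ang86.89 res0.22
top slab B [ 459.3704 -150.6809] ang85.88 res0.21
top slab L [ 462.3016 -115.8638] ang116.64 res0.16
top slab R [ 458.301  -173.4226] ang1.88 res0.10
lilac F [ 586.0895 -157.8249] ang85.07 res0.15
lilac B [ 596.2618 -157.1801] ang84.66 res0.52
white F [ 520.8654 -149.4236] ang87.80 res0.17
white B [ 531.0558 -146.0735] ang87.26 res0.16
rack Rtop [ 537.1123 -186.2513] ang176.34 res1.08
rack Ltop [ 534.268  -112.4441] ang178.62 res0.63
side slab F [ 452.4441 -145.2315] ang91.29 res0.83
side slab B [ 456.0999 -145.611 ] ang84.51 res0.05
side lil F [ 588.8785 -151.8118] ang83.44 res0.00
side lil B [ 593.2602 -149.7343] ang93.51 res0.63
side wh F [ 518.3284 -137.1917] ang88.29 res0.54
side wh B [ 530.4519 -139.1187] ang91.74 res0.59
```

```bash
cat > go.py <<'E'
import sys
from h import *
np.set_printoptions(suppress=True,precision=2)
def to(x,y,z,yaw):
    s=r.state();R=np.array(s['orientation']);p=np.array(s['tool_pos'])
    zy=np.degrees(np.arctan2(R[1,2],R[0,2]))
    print('t',s['time_s'],'pos mm',p*1000,'jaw yaw %.2f'%zy,'tilt y',R[:,1],'F',s['ft_force'],'w',s['gripper_width'])
    print('delta in present tool frame cm',R.T@(np.array([x,y,z])-p)*100,'twist',zy-yaw)
if __name__=='__main__': to(*map(float,sys.argv[1:5]))
E
python3 go.py .4515 -.1466 .33 87
```

```text
t 0.6 pos mm [281.8  557.86 231.35] jaw yaw 63.20 tilt y [ 0.  0. -1.] F [ 0.09 -1.4  -0.06] w 1.0021027449870987
delta in present tool frame cm [ 46.91  -9.87 -55.23] twist -23.801358359441345
```

Call:
move_arm(deltas=[{"dy": -3.3, "twist": -8}, {"dy": -3.3, "twist": -8}, {"dy": -3.3, "twist": -7.8}, {"dx": 1.6, "dz": -5}, {"dx": 1.6, "dz": -5}, {"dx": 1.6, "dz": -5}, {"dx": 1.6, "dz": -5}, {"dx": 1.6, "dz": -5}], fingers=0, grip_force=30)

```text
schema error: expected keys dx, dy, dz, twist
```

```bash
python3 go.py .4515 -.1466 .33 87
```

```text
t 0.6 pos mm [281.8  557.86 231.35] jaw yaw 63.20 tilt y [ 0.  0. -1.] F [ 0.09 -1.4  -0.06] w 1.0021027449870987
delta in present tool frame cm [ 46.91  -9.87 -55.23] twist -23.801358359441345
```

Call:
move_arm(deltas=[{"dx": 0, "dy": -3.3, "dz": 0, "twist": -8}, {"dx": 0, "dy": -3.3, "dz": 0, "twist": -8}, {"dx": 0, "dy": -3.3, "dz": 0, "twist": -7.8}, {"dx": 1.6, "dy": 0, "dz": -5, "twist": 0}, {"dx": 1.6, "dy": 0, "dz": -5, "twist": 0}, {"dx": 1.6, "dy": 0, "dz": -5, "twist": 0}, {"dx": 1.6, "dy": 0, "dz": -5, "twist": 0}, {"dx": 1.6, "dy": 0, "dz": -5, "twist": 0}], fingers=0, grip_force=30)

```text
time_s: 1.6
tool_pos: [0.3488, 0.3024, 0.3305]
orientation: [[0.999, 0.001, 0.052], [-0.052, 0.0, 0.999], [0.001, -1.0, 0.0]]
ft_force: [0.9, 0.7, 0.2]
gripper_width: 1.001
```

```bash
python3 go.py .4515 -.1466 .33 87
```

```text
t 1.6 pos mm [348.75 302.42 330.52] jaw yaw 87.02 tilt y [ 0.  0. -1.] F [0.93 0.66 0.19] w 1.0006538428282068
delta in present tool frame cm [ 12.59   0.05 -44.31] twist 0.02148896800505895
```

Call:
move_arm(deltas=[{"dx": 1.6, "dy": 0, "dz": -5.5, "twist": 0}, {"dx": 1.6, "dy": 0, "dz": -5.5, "twist": 0}, {"dx": 1.6, "dy": 0, "dz": -5.5, "twist": 0}, {"dx": 1.6, "dy": 0, "dz": -5.5, "twist": 0}, {"dx": 1.6, "dy": 0, "dz": -5.5, "twist": 0}, {"dx": 1.6, "dy": 0, "dz": -5.5, "twist": 0}, {"dx": 1.6, "dy": 0, "dz": -5.5, "twist": 0}, {"dx": 1.4, "dy": 0, "dz": -5.5, "twist": 0}])

```text
time_s: 2.6
tool_pos: [0.4515, -0.144, 0.3306]
orientation: [[0.999, 0.001, 0.053], [-0.053, -0.0, 0.999], [0.001, -1.0, -0.0]]
ft_force: [0.6, 1.0, -0.4]
gripper_width: 1.001
```

```bash
python3 go.py .4515 -.1466 .33 87; python3 - <<'E'
from h import *
c=cam('side'); save(c,'s1.png',(300,100,500,290),4)
c=cam('top'); save(c,'t1.png',(330,130,480,290),4)
c=cam('top');
E
```

```text
t 2.6 pos mm [ 451.48 -144.01  330.62] jaw yaw 86.97 tilt y [ 0. -0. -1.] F [ 0.58  1.01 -0.36] w 1.000655593002367
delta in present tool frame cm [ 0.02  0.06 -0.26] twist -0.028090234863668684
```

View pics/s1.png

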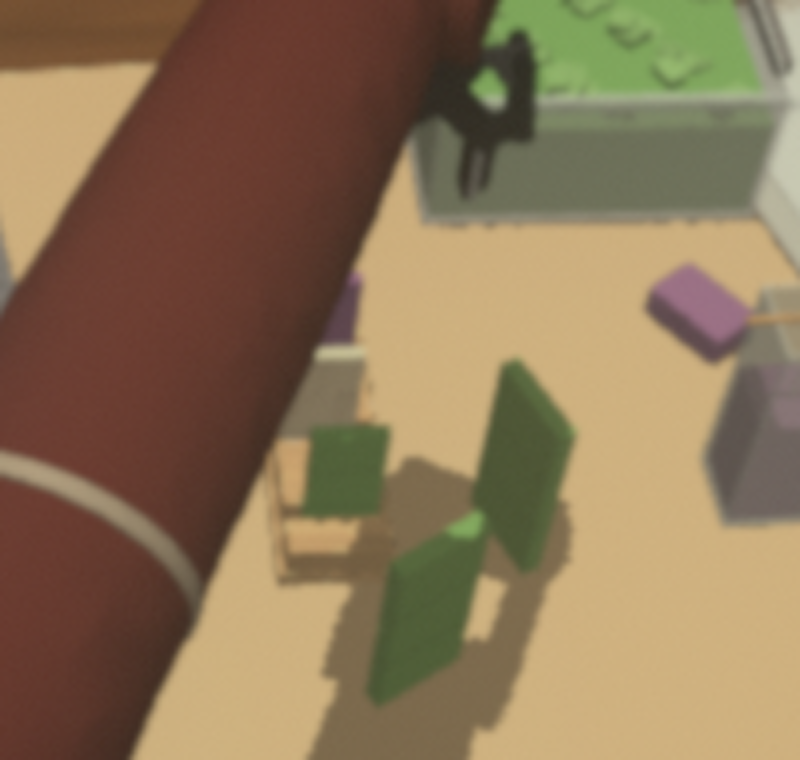

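View pics/t1.png

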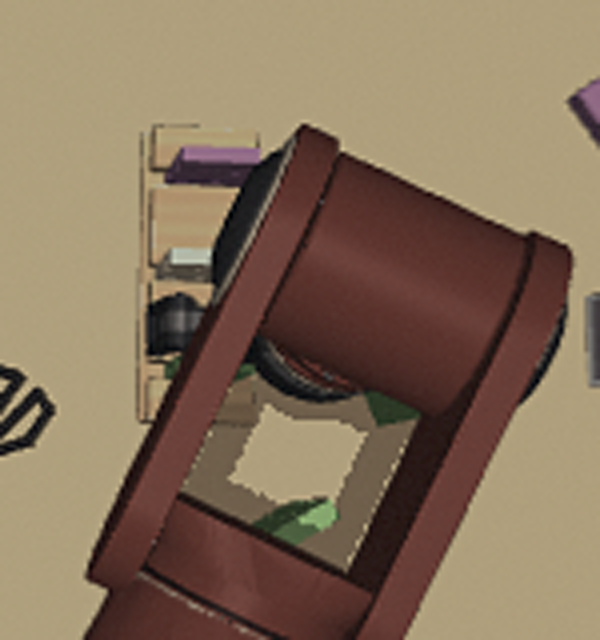

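The side view shows the gripper at (480,130) above the rack, with the green slab at (345,470) clear. In the top view the arm hides most of the slab. I'll check the clearance to the loose boards before going down.

```bash
python3 - <<'E'
from h import *
import cv2
np.set_printoptions(suppress=True,precision=3)
c=cam('side')
T=lambda x,y:(300+x/4,100+y/4)
for p in((515,368),(565,432),(490,470),(530,560),(478,525),(395,570),(380,690),(455,650)): print(p,pt(c,[T(*p)]))
E
```

```text
(515, 368) [[ 0.48  -0.255  0.144]]
(565, 432) [[ 0.422 -0.272  0.149]]
(490, 470) [[ 0.468 -0.249  0.053]]
(530, 560) [[ 0.424 -0.273  0.009]]
(478, 525) [[ 0.359 -0.205  0.148]]
(395, 570) [[ 0.332 -0.149  0.148]]
(380, 690) [[ 0.328 -0.153  0.019]]
(455, 650) [[ 0.356 -0.208  0.013]]
```

Call:
move_arm(deltas=[{"dx": 0, "dy": 4, "dz": -0.26, "twist": 0}, {"dx": 0, "dy": 5, "dz": 0, "twist": 0}, {"dx": 0, "dy": 5, "dz": 0, "twist": 0}, {"dx": 0, "dy": 4, "dz": 0, "twist": 0}, {"dx": 0, "dy": 3, "dz": 0, "twist": 0}, {"dx": 0, "dy": 2, "dz": 0, "twist": 0}, {"dx": 0, "dy": 0.4, "dz": 0, "twist": 0}, {"dx": 0, "dy": 0, "dz": 0, "twist": 0}], fingers=0.15)

```text
time_s: 3.8
tool_pos: [0.4517, -0.144, 0.0971]
orientation: [[0.999, 0.001, 0.051], [-0.051, -0.0, 0.999], [0.001, -1.0, -0.0]]
ft_force: [0.2, 0.8, 0.4]
gripper_width: 0.85
```

```bash
python3 go.py .4515 -.1466 .097 87; python3 - <<'E'
from h import *
c=cam('side'); save(c,'s2.png',(330,130,450,250),5)
c=cam('top'); save(c,'t2.png',(340,170,440,260),6)
E
```

```text
t 3.8 pos mm [ 451.68 -143.96   97.05] jaw yaw 87.08 tilt y [ 0. -0. -1.] F [0.22 0.78 0.42] w 0.850213629770353
delta in present tool frame cm [-0.    0.01 -0.26] twist 0.07602405347473962
```

View pics/s2.png

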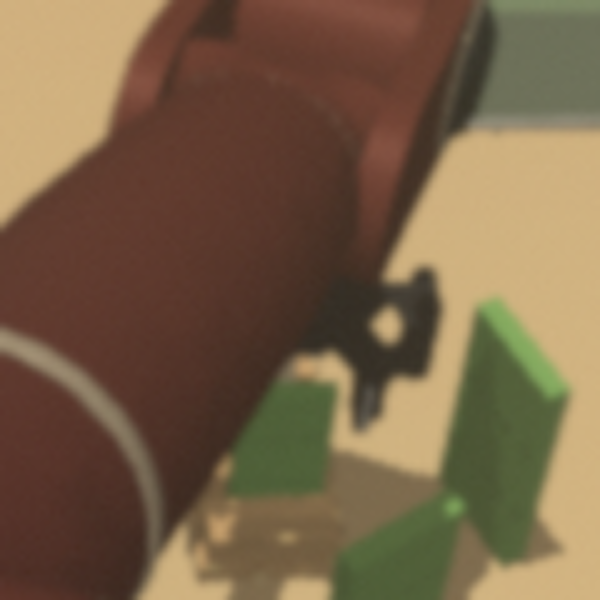

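View pics/t2.png

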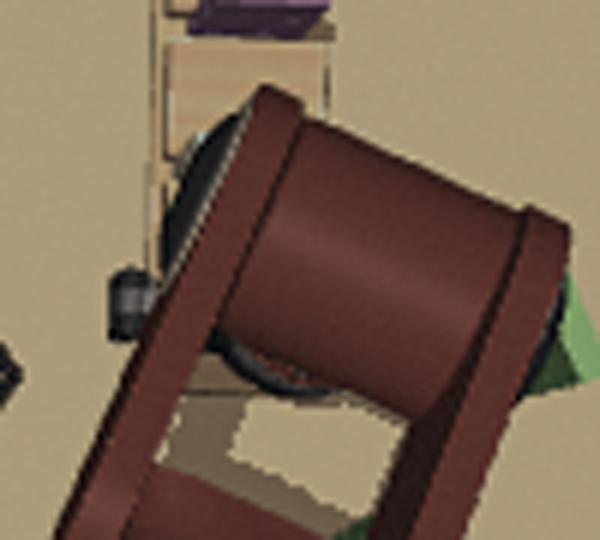

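The side view shows the right finger at (365,400) beside the slab's edge at (333,400), its tip a bit below the slab's top. I'll nudge over and close gently. The slab can slide along the groove to centre itself.

Call:
move_arm(deltas=[{"dx": 0, "dy": 0, "dz": -0.26, "twist": 0}, {"dx": 0, "dy": 0, "dz": 0, "twist": 0}, {"dx": 0, "dy": 0, "dz": 0, "twist": 0}, {"dx": 0, "dy": 0, "dz": 0, "twist": 0}, {"dx": 0, "dy": 0, "dz": 0, "twist": 0}, {"dx": 0, "dy": 0, "dz": 0, "twist": 0}], fingers=0.7, grip_force=20)

```text
time_s: 4.65
tool_pos: [0.4519, -0.1478, 0.0975]
orientation: [[0.999, 0.002, 0.053], [-0.053, -0.001, 0.999], [0.002, -1.0, -0.001]]
ft_force: [-1.2, -0.6, 5.9]
gripper_width: 0.579
```

```bash
python3 go.py .4515 -.1466 .097 87; python3 - <<'E'
from h import *
c=cam('side'); save(c,'s3.png',(330,130,450,250),5)
E
```

```text
t 4.65 pos mm [ 451.94 -147.85   97.52] jaw yaw 86.99 tilt y [ 0. -0. -1.] F [-1.23 -0.6   5.87] w 0.5788419984059568
delta in present tool frame cm [-0.05  0.05  0.12] twist -0.010743458674795647
```

View pics/s3.png

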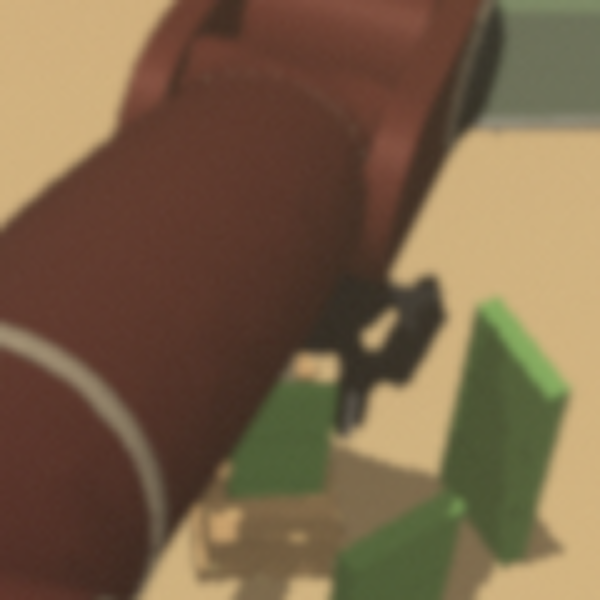

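Width reads 0.579 (about 49 mm), so the slab is held. I'll lift straight up with a slightly firmer grip.

Call:
move_arm(deltas=[{"dx": 0, "dy": 0, "dz": 0, "twist": 0}, {"dx": 0, "dy": -0.4, "dz": 0, "twist": 0}, {"dx": 0, "dy": -1, "dz": 0, "twist": 0}, {"dx": 0, "dy": -2, "dz": 0, "twist": 0}, {"dx": 0, "dy": -5, "dz": 0, "twist": 0}, {"dx": 0, "dy": -6, "dz": 0, "twist": 0}, {"dx": 0, "dy": -6, "dz": 0, "twist": 0}, {"dx": 0, "dy": -2, "dz": 0, "twist": 0}], fingers=0.7, grip_force=35)

```text
time_s: 5.7
tool_pos: [0.4521, -0.1477, 0.3256]
orientation: [[0.999, 0.006, 0.052], [-0.052, -0.003, 0.999], [0.007, -1.0, -0.003]]
ft_force: [0.9, 0.3, 0.1]
gripper_width: 0.574
```

```bash
python3 go.py .5534 .1688 .33 97; python3 - <<'E'
from h import *
c=cam('side'); save(c,'s4.png',(330,60,470,250),4)
E
```

```text
t 5.7 pos mm [ 452.12 -147.67  325.58] jaw yaw 87.00 tilt y [ 0.01 -0.   -1.  ] F [0.85 0.31 0.14] w 0.5740803674535858
delta in present tool frame cm [ 8.46 -0.48 32.13] twist -9.998565072772791
```

View pics/s4.png

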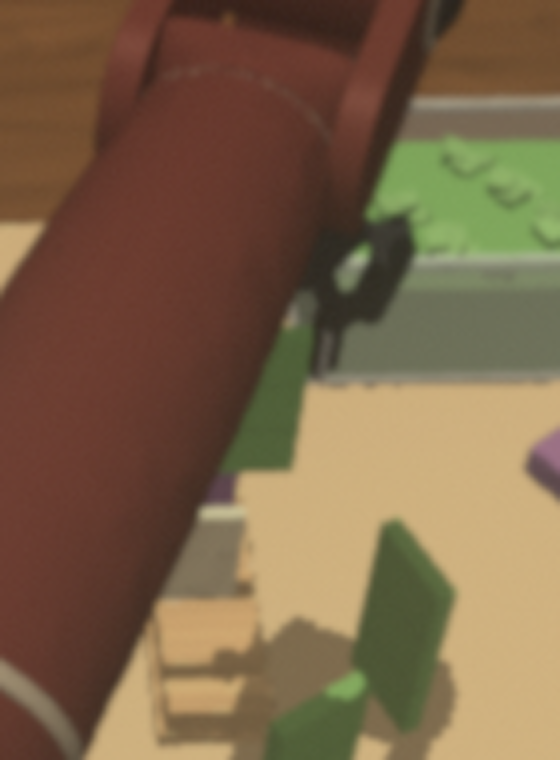

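The slab is lifted clear and hangs at (265,400) in the crop. The white and lilac slabs are still in the rack. Next I'll carry it to just in front of the cover.

```bash
python3 go.py .5336 .1663 .326 97; python3 - <<'E'
import numpy as np
a=np.radians(7);print(np.array([[np.cos(a),np.sin(a)],[-np.sin(a),np.cos(a)]])@np.array([533.6-452.1,166.3+147.7]))
E
```

```text
t 5.75 pos mm [ 452.36 -147.79  326.21] jaw yaw 87.00 tilt y [ 0.01 -0.   -1.  ] F [-0.39 -0.29  1.13] w 0.5738072523392863
delta in present tool frame cm [ 6.47 -0.04 31.79] twist -9.997564566355209
[119.15948519 301.72714013]
```

Call:
move_arm(deltas=[{"dx": 0, "dy": 0, "dz": 0, "twist": -5}, {"dx": 0, "dy": 0, "dz": 0, "twist": -5}, {"dx": 1, "dy": 0, "dz": 2.5, "twist": 0}, {"dx": 2.2, "dy": 0, "dz": 5.5, "twist": 0}, {"dx": 2.4, "dy": 0, "dz": 6, "twist": 0}, {"dx": 2.4, "dy": 0, "dz": 6, "twist": 0}, {"dx": 2.2, "dy": 0, "dz": 5.5, "twist": 0}, {"dx": 1.7, "dy": 0, "dz": 4.6, "twist": 0}])

```text
time_s: 6.75
tool_pos: [0.5306, 0.1641, 0.3172]
orientation: [[0.992, -0.005, -0.123], [0.123, -0.001, 0.992], [-0.005, -1.0, -0.0]]
ft_force: [0.4, -0.4, -0.1]
gripper_width: 0.577
```

Call:
move_arm(deltas=[{"dx": 0, "dy": 0, "dz": 0, "twist": 0}, {"dx": 0, "dy": 0, "dz": 0, "twist": 0}])

```text
time_s: 7.0
tool_pos: [0.5307, 0.1617, 0.3181]
orientation: [[0.993, -0.004, -0.122], [0.122, -0.001, 0.993], [-0.004, -1.0, -0.001]]
ft_force: [-0.1, -0.2, -0.4]
gripper_width: 0.576
```

```bash
python3 go.py .5336 .1663 .326 97; python3 - <<'E'
from h import *
c=cam('side'); save(c,'s5.png',(180,50,360,210),4)
c=cam('top'); save(c,'t5.png',(180,90,340,240),4)
E
```

```text
t 7.0 pos mm [530.69 161.69 318.14] jaw yaw 97.02 tilt y [-0. -0. -1.] F [-0.13 -0.15 -0.39] w 0.5764336039498793
delta in present tool frame cm [ 0.34 -0.79  0.42] twist 0.016160033712083077
```

View pics/s5.png

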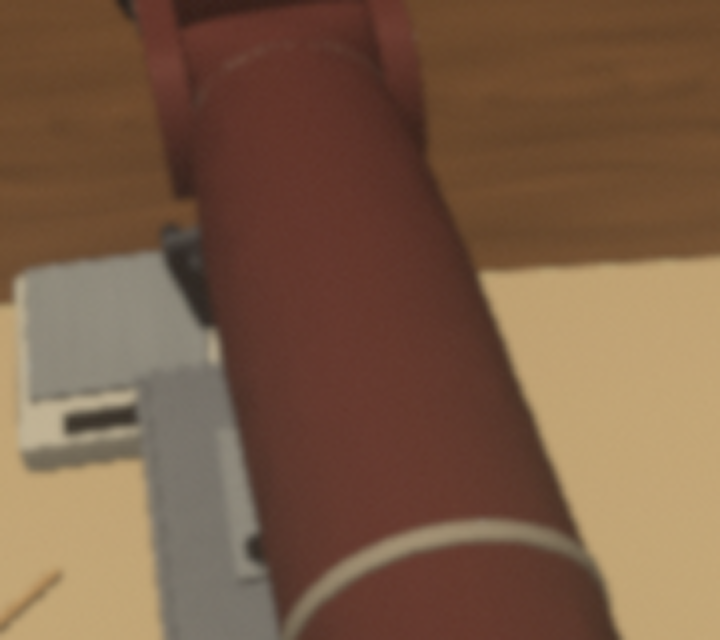

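View pics/t5.png

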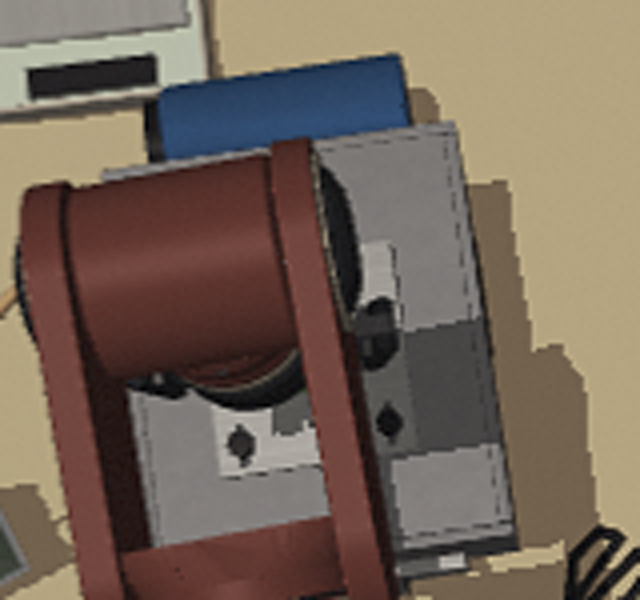

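At the chipper, both cameras are blocked by the arm: the top view shows only a finger at (377,330). From here I'll go by feel: the cover gives x, and careful lowering finds y. I'll lower in front of the cover first.

Call:
move_arm(deltas=[{"dx": 0, "dy": 1, "dz": 0.4, "twist": 0}, {"dx": 0, "dy": 1.4, "dz": 0, "twist": 0}, {"dx": 0, "dy": 1.35, "dz": 0, "twist": 0}, {"dx": 0.5, "dy": 0, "dz": 0, "twist": 0}, {"dx": 0.5, "dy": 0, "dz": 0, "twist": 0}, {"dx": 0.3, "dy": 0, "dz": 0, "twist": 0}, {"dx": 0, "dy": 0, "dz": 0, "twist": 0}, {"dx": 0, "dy": 0, "dz": 0, "twist": 0}])

```text
time_s: 8.1
tool_pos: [0.544, 0.1675, 0.2831]
orientation: [[0.993, 0.0, -0.122], [0.122, 0.0, 0.993], [0.0, -1.0, 0.0]]
ft_force: [0.5, 0.1, -1.1]
gripper_width: 0.573
```

```bash
cat > f.py <<'E'
from h import *
np.set_printoptions(suppress=True,precision=2)
s=r.state();a=np.radians(7);M=np.array([[np.cos(a),np.sin(a),0],[-np.sin(a),np.cos(a),0],[0,0,1]])
p=M@np.array(s['tool_pos'])*1000
R=np.array(s['orientation'])
print('t %.2f'%s['time_s'],'chipper xc yc z',p,'slab centre x to slot(est)',p[0]+8-577.9,'y',p[1]-100,'bottom above plate',p[2]-85.5-180,'F',M@np.array(s['ft_force']),'M',M@np.array(s['moment']),'w %.3f'%s['gripper_width'],'yaw %.2f'%np.degrees(np.arctan2(R[1,2],R[0,2])),'tilt',R[:,1])
E
python3 f.py
```

```text
t 8.10 chipper xc yc z [560.37  99.99 283.09] slab centre x to slot(est) -9.534485966443299 y -0.005799524633786746 bottom above plate 17.593420042637035 F [ 0.5   0.08 -1.09] M [0.02 0.01 0.04] w 0.573 yaw 97.00 tilt [ 0.  0. -1.]
```

Call:
move_arm(deltas=[{"dx": 0.3, "dy": 0, "dz": 0, "twist": 0}, {"dx": 0.3, "dy": 0, "dz": 0, "twist": 0}, {"dx": 0, "dy": 0, "dz": 0, "twist": 0}])

```text
time_s: 8.48
tool_pos: [0.55, 0.1682, 0.2828]
orientation: [[0.993, -0.0, -0.122], [0.122, -0.0, 0.993], [-0.0, -1.0, 0.0]]
ft_force: [-0.4, 0.5, -1.5]
gripper_width: 0.574
```

```bash
python3 f.py
```

```text
t 8.47 chipper xc yc z [566.42  99.96 282.76] slab centre x to slot(est) -3.484537022178756 y -0.03709555156618194 bottom above plate 17.258296555325558 F [-0.29  0.56 -1.51] M [ 0.05 -0.   -0.03] w 0.574 yaw 96.99 tilt [-0. -0. -1.]
```

Call:
move_arm(deltas=[{"dx": 0.1, "dy": 0, "dz": 0, "twist": 0}, {"dx": 0, "dy": 0, "dz": 0, "twist": 0}])

```text
time_s: 8.72
tool_pos: [0.5509, 0.1684, 0.2828]
orientation: [[0.993, -0.0, -0.122], [0.122, -0.0, 0.993], [-0.0, -1.0, -0.0]]
ft_force: [0.1, -0.3, 0.1]
gripper_width: 0.572
```

```bash
python3 f.py
```

```text
t 8.72 chipper xc yc z [567.27  99.97 282.79] slab centre x to slot(est) -2.6292707703792075 y -0.03364597150732607 bottom above plate 17.289048500381625 F [ 0.05 -0.32  0.07] M [ 0.01 -0.   -0.  ] w 0.572 yaw 97.00 tilt [-0. -0. -1.]
```

Call:
move_arm(deltas=[{"dx": 0.1, "dy": 0, "dz": 0, "twist": 0}, {"dx": 0, "dy": 0, "dz": 0, "twist": 0}])

```text
time_s: 8.98
tool_pos: [0.5519, 0.1685, 0.2828]
orientation: [[0.993, 0.0, -0.122], [0.122, 0.0, 0.993], [0.0, -1.0, 0.0]]
ft_force: [-0.7, -0.6, -0.6]
gripper_width: 0.575
```

```bash
python3 f.py
```

```text
t 8.97 chipper xc yc z [568.28  99.98 282.81] slab centre x to slot(est) -1.6192655943320915 y -0.022004802821797398 bottom above plate 17.309983998391147 F [-0.8  -0.54 -0.61] M [ 0.    0.03 -0.01] w 0.575 yaw 97.00 tilt [ 0.  0. -1.]
```

Call:
move_arm(deltas=[{"dx": 0.1, "dy": 0, "dz": 0, "twist": 0}, {"dx": 0, "dy": 0, "dz": 0, "twist": 0}])

```text
time_s: 9.22
tool_pos: [0.5529, 0.1686, 0.2828]
orientation: [[0.993, -0.0, -0.122], [0.122, -0.0, 0.993], [-0.0, -1.0, 0.0]]
ft_force: [0.1, 0.3, -1.0]
gripper_width: 0.571
```

```bash
python3 f.py
```

```text
t 9.22 chipper xc yc z [569.3   99.97 282.79] slab centre x to slot(est) -0.5984291183140158 y -0.03145714686424128 bottom above plate 17.293290476816367 F [ 0.17  0.28 -1.03] M [-0.02  0.03  0.02] w 0.571 yaw 97.00 tilt [-0. -0. -1.]
```

Call:
move_arm(deltas=[{"dx": 0.1, "dy": 0, "dz": 0, "twist": 0}, {"dx": 0, "dy": 0, "dz": 0, "twist": 0}])

```text
time_s: 9.48
tool_pos: [0.5539, 0.1687, 0.2828]
orientation: [[0.993, -0.0, -0.122], [0.122, 0.0, 0.993], [-0.0, -1.0, 0.0]]
ft_force: [0.7, 0.3, -0.4]
gripper_width: 0.573
```

```bash
python3 f.py
```

```text
t 9.47 chipper xc yc z [570.31  99.98 282.8 ] slab centre x to slot(est) 0.4081863401894452 y -0.019123940291848385 bottom above plate 17.301574198468074 F [ 0.68  0.19 -0.43] M [-0.02  0.02 -0.03] w 0.573 yaw 97.00 tilt [-0.  0. -1.]
```

Call:
move_arm(deltas=[{"dx": 0.1, "dy": 0, "dz": 0, "twist": 0}, {"dx": 0, "dy": 0, "dz": 0, "twist": 0}])

```text
time_s: 9.72
tool_pos: [0.5549, 0.1689, 0.2828]
orientation: [[0.993, 0.0, -0.122], [0.122, -0.0, 0.993], [0.0, -1.0, -0.0]]
ft_force: [-0.3, -0.2, -1.2]
gripper_width: 0.575
```

```bash
python3 f.py
```

```text
t 9.72 chipper xc yc z [571.31  99.99 282.82] slab centre x to slot(est) 1.4055332023968958 y -0.010780638037502399 bottom above plate 17.315106848443634 F [-0.33 -0.2  -1.17] M [0.05 0.08 0.01] w 0.575 yaw 97.00 tilt [ 0. -0. -1.]
```

Call:
move_arm(deltas=[{"dx": 0.06, "dy": 0, "dz": 0, "twist": 0}, {"dx": 0, "dy": 0, "dz": 0, "twist": 0}])

```text
time_s: 9.98
tool_pos: [0.5553, 0.1689, 0.2828]
orientation: [[0.993, -0.0, -0.122], [0.122, -0.0, 0.993], [-0.0, -1.0, 0.0]]
ft_force: [-0.5, -1.1, -0.6]
gripper_width: 0.572
```

```bash
python3 f.py
```

```text
t 9.97 chipper xc yc z [571.74  99.99 282.78] slab centre x to slot(est) 1.8417245371045965 y -0.00816856630284235 bottom above plate 17.283575571710855 F [-0.63 -1.04 -0.58] M [-0.03  0.15  0.  ] w 0.572 yaw 97.00 tilt [-0. -0. -1.]
```

Call:
move_arm(deltas=[{"dx": 0.06, "dy": 0, "dz": 0, "twist": 0}, {"dx": 0, "dy": 0, "dz": 0, "twist": 0}])

```text
time_s: 10.22
tool_pos: [0.5559, 0.169, 0.2828]
orientation: [[0.993, -0.0, -0.122], [0.122, -0.0, 0.993], [-0.0, -1.0, -0.0]]
ft_force: [-0.2, -1.3, -1.5]
gripper_width: 0.572
```

```bash
python3 f.py
```

```text
t 10.22 chipper xc yc z [572.37  99.99 282.81] slab centre x to slot(est) 2.473586619423827 y -0.012390893852241902 bottom above plate 17.30525165614472 F [-0.36 -1.22 -1.5 ] M [-0.02  0.21 -0.01] w 0.572 yaw 97.00 tilt [-0. -0. -1.]
```

Mᵧ rises steadily from xc≈571 (0.08, 0.15, 0.21 Nm), so the slab is resting lightly on the cover, about 1 N. I'll ease back about 1 mm so it only just lies there, then lower and feel for the slot.

Call:
move_arm(deltas=[{"dx": -0.12, "dy": 0, "dz": 0, "twist": 0}, {"dx": 0, "dy": 0.5, "dz": 0, "twist": 0}, {"dx": 0, "dy": 0.5, "dz": 0, "twist": 0}, {"dx": 0, "dy": 0.3, "dz": 0, "twist": 0}, {"dx": 0, "dy": 0, "dz": 0, "twist": 0}])

```text
time_s: 10.85
tool_pos: [0.5546, 0.1688, 0.2692]
orientation: [[0.993, -0.001, -0.122], [0.122, -0.0, 0.993], [-0.001, -1.0, -0.0]]
ft_force: [-0.0, -0.7, -1.8]
gripper_width: 0.572
```

```bash
python3 f.py
```

```text
t 10.85 chipper xc yc z [571.06  99.94 269.18] slab centre x to slot(est) 1.1646115668278298 y -0.056881557444583564 bottom above plate 3.682817434409287 F [-0.11 -0.72 -1.81] M [0.   0.02 0.02] w 0.572 yaw 97.00 tilt [-0. -0. -1.]
```

Call:
move_arm(deltas=[{"dx": 0, "dy": 0.15, "dz": 0, "twist": 0}, {"dx": 0, "dy": 0, "dz": 0, "twist": 0}])

```text
time_s: 11.1
tool_pos: [0.5548, 0.1688, 0.2683]
orientation: [[0.993, 0.0, -0.122], [0.122, 0.0, 0.993], [0.0, -1.0, 0.0]]
ft_force: [-0.1, 0.8, -0.9]
gripper_width: 0.574
```

```bash
python3 f.py
```

```text
t 11.10 chipper xc yc z [571.26  99.97 268.32] slab centre x to slot(est) 1.3568742134077638 y -0.027543901227886636 bottom above plate 2.8154346422161325 F [ 0.02  0.77 -0.9 ] M [ 0.01 -0.    0.02] w 0.574 yaw 97.00 tilt [ 0.  0. -1.]
```

Call:
move_arm(deltas=[{"dx": 0, "dy": 0.1, "dz": 0, "twist": 0}, {"dx": 0, "dy": 0, "dz": 0, "twist": 0}])

```text
time_s: 11.35
tool_pos: [0.5548, 0.1688, 0.2673]
orientation: [[0.993, -0.0, -0.122], [0.122, -0.0, 0.993], [-0.0, -1.0, -0.0]]
ft_force: [-0.3, 0.8, -0.1]
gripper_width: 0.575
```

```bash
python3 f.py
```

```text
t 11.35 chipper xc yc z [571.25  99.96 267.28] slab centre x to slot(est) 1.3480416587294712 y -0.035992496962307996 bottom above plate 1.7827191214298637 F [-0.18  0.8  -0.07] M [ 0.03  0.02 -0.03] w 0.575 yaw 96.99 tilt [-0. -0. -1.]
```

```bash
python3 f.py
```

```text
t 11.35 chipper xc yc z [571.25  99.96 267.28] slab centre x to slot(est) 1.3480416587294712 y -0.035992496962307996 bottom above plate 1.7827191214298637 F [-0.18  0.8  -0.07] M [ 0.03  0.02 -0.03] w 0.575 yaw 96.99 tilt [-0. -0. -1.]
```

Call:
move_arm(deltas=[{"dx": 0, "dy": 0.1, "dz": 0, "twist": 0}, {"dx": 0, "dy": 0, "dz": 0, "twist": 0}])

```text
time_s: 11.6
tool_pos: [0.5548, 0.1688, 0.2662]
orientation: [[0.993, -0.0, -0.122], [0.122, -0.0, 0.993], [-0.0, -1.0, -0.0]]
ft_force: [0.2, 0.1, -0.7]
gripper_width: 0.576
```

```bash
python3 f.py
```

```text
t 11.60 chipper xc yc z [571.19  99.98 266.2 ] slab centre x to slot(est) 1.291921620759581 y -0.02293372540933092 bottom above plate 0.6968415481418333 F [ 0.25  0.07 -0.74] M [-0.01  0.01  0.03] w 0.576 yaw 97.00 tilt [-0. -0. -1.]
```

Call:
move_arm(deltas=[{"dx": 0, "dy": 0.1, "dz": 0, "twist": 0}, {"dx": 0, "dy": 0, "dz": 0, "twist": 0}])

```text
time_s: 11.85
tool_pos: [0.5548, 0.1688, 0.2652]
orientation: [[0.993, -0.0, -0.122], [0.122, -0.0, 0.993], [-0.0, -1.0, -0.0]]
ft_force: [0.4, 0.3, -0.9]
gripper_width: 0.577
```

```bash
python3 f.py
```

```text
t 11.85 chipper xc yc z [571.21  99.93 265.16] slab centre x to slot(est) 1.3051570306597569 y -0.06785253936870106 bottom above plate -0.3440041853174307 F [ 0.45  0.22 -0.93] M [-0.01 -0.01 -0.04] w 0.577 yaw 97.00 tilt [-0. -0. -1.]
```

Call:
move_arm(deltas=[{"dx": 0, "dy": 0.1, "dz": 0, "twist": 0}, {"dx": 0, "dy": 0, "dz": 0, "twist": 0}])

```text
time_s: 12.1
tool_pos: [0.5548, 0.1688, 0.2642]
orientation: [[0.993, -0.0, -0.122], [0.122, -0.0, 0.993], [-0.0, -1.0, -0.0]]
ft_force: [0.1, -0.3, -1.7]
gripper_width: 0.571
```

```bash
python3 f.py
```

```text
t 12.10 chipper xc yc z [571.23  99.94 264.2 ] slab centre x to slot(est) 1.3274775129390264 y -0.061358875652004485 bottom above plate -1.3014947133142414 F [ 0.08 -0.34 -1.7 ] M [-0.06  0.   -0.01] w 0.571 yaw 97.00 tilt [-0. -0. -1.]
```

Call:
move_arm(deltas=[{"dx": 0, "dy": 0.1, "dz": 0, "twist": 0}, {"dx": 0, "dy": 0, "dz": 0, "twist": 0}])

```text
time_s: 12.35
tool_pos: [0.5548, 0.1688, 0.2632]
orientation: [[0.993, -0.0, -0.122], [0.122, -0.0, 0.993], [-0.0, -1.0, -0.0]]
ft_force: [-0.1, -0.3, -0.6]
gripper_width: 0.576
```

```bash
python3 f.py
```

```text
t 12.35 chipper xc yc z [571.22  99.93 263.17] slab centre x to slot(est) 1.319795832405589 y -0.06985307706331412 bottom above plate -2.331830303329525 F [-0.12 -0.31 -0.63] M [-0.13  0.03  0.02] w 0.576 yaw 97.00 tilt [-0. -0. -1.]
```

Call:
move_arm(deltas=[{"dx": 0, "dy": 0.1, "dz": 0, "twist": 0}, {"dx": 0, "dy": 0, "dz": 0, "twist": 0}])

```text
time_s: 12.6
tool_pos: [0.5548, 0.1688, 0.2622]
orientation: [[0.993, -0.0, -0.122], [0.122, -0.0, 0.993], [-0.0, -1.0, -0.0]]
ft_force: [0.9, -0.7, -0.3]
gripper_width: 0.576
```

```bash
python3 f.py
```

```text
t 12.60 chipper xc yc z [571.21  99.95 262.19] slab centre x to slot(est) 1.3058529892118713 y -0.05038070769997205 bottom above plate -3.3133190457006094 F [ 0.79 -0.76 -0.3 ] M [-0.08 -0.05 -0.01] w 0.576 yaw 97.00 tilt [-0. -0. -1.]
```

Call:
move_arm(deltas=[{"dx": 0, "dy": 0.1, "dz": 0, "twist": 0}, {"dx": 0, "dy": 0, "dz": 0, "twist": 0}])

```text
time_s: 12.85
tool_pos: [0.5548, 0.1688, 0.2612]
orientation: [[0.993, -0.0, -0.122], [0.122, -0.0, 0.993], [-0.0, -1.0, -0.0]]
ft_force: [0.5, -0.9, -1.2]
gripper_width: 0.574
```

```bash
python3 f.py
```

```text
t 12.85 chipper xc yc z [571.2   99.96 261.16] slab centre x to slot(est) 1.3005910928868616 y -0.03740170413703936 bottom above plate -4.337255083049115 F [ 0.36 -0.93 -1.16] M [-0.13 -0.07 -0.  ] w 0.574 yaw 97.00 tilt [-0. -0. -1.]
```

No upward force at about −4 mm, so the slab is in the mouth. A slight push toward −y suggests it rubs the +y end, so I'll shift 0.5 mm that way and go deeper.

Call:
move_arm(deltas=[{"dx": 0, "dy": 0, "dz": -0.05, "twist": 0}, {"dx": 0, "dy": 0.15, "dz": 0, "twist": 0}, {"dx": 0, "dy": 0, "dz": 0, "twist": 0}])

```text
time_s: 13.22
tool_pos: [0.5547, 0.1684, 0.2595]
orientation: [[0.993, -0.0, -0.122], [0.122, 0.0, 0.993], [-0.0, -1.0, 0.0]]
ft_force: [-0.8, -0.7, -0.0]
gripper_width: 0.577
```

```bash
python3 f.py
```

```text
t 13.22 chipper xc yc z [571.12  99.54 259.55] slab centre x to slot(est) 1.2245105254663713 y -0.4639977586567028 bottom above plate -5.953638675155901 F [-0.89 -0.57 -0.01] M [-0.01  0.07  0.  ] w 0.577 yaw 97.00 tilt [-0.  0. -1.]
```

Call:
move_arm(deltas=[{"dx": 0, "dy": 0.2, "dz": 0, "twist": 0}, {"dx": 0, "dy": 0, "dz": 0, "twist": 0}])

```text
time_s: 13.48
tool_pos: [0.5548, 0.1684, 0.2575]
orientation: [[0.993, -0.0, -0.122], [0.122, 0.0, 0.993], [-0.0, -1.0, 0.0]]
ft_force: [-0.0, -0.5, 0.1]
gripper_width: 0.573
```

```bash
python3 f.py
```

```text
t 13.47 chipper xc yc z [571.13  99.49 257.51] slab centre x to slot(est) 1.233828499257811 y -0.507880651037695 bottom above plate -7.990197587929799 F [-0.07 -0.48  0.06] M [-0.   -0.01  0.01] w 0.573 yaw 97.00 tilt [-0.  0. -1.]
```

Call:
move_arm(deltas=[{"dx": 0, "dy": 0.2, "dz": 0, "twist": 0}, {"dx": 0, "dy": 0, "dz": 0, "twist": 0}])

```text
time_s: 13.72
tool_pos: [0.5548, 0.1683, 0.2556]
orientation: [[0.993, -0.0, -0.122], [0.122, -0.0, 0.993], [-0.0, -1.0, -0.0]]
ft_force: [-0.1, 0.4, -0.6]
gripper_width: 0.576
```

```bash
python3 f.py
```

```text
t 13.72 chipper xc yc z [571.15  99.46 255.55] slab centre x to slot(est) 1.252518758360452 y -0.5380653859531179 bottom above plate -9.948436789993053 F [-0.07  0.4  -0.55] M [-0.02  0.01 -0.03] w 0.576 yaw 97.00 tilt [-0. -0. -1.]
```

Call:
move_arm(deltas=[{"dx": 0, "dy": 0.2, "dz": 0, "twist": 0}, {"dx": 0, "dy": 0.2, "dz": 0, "twist": 0}, {"dx": 0, "dy": 0.2, "dz": 0, "twist": 0}], fingers=0.7, grip_force=45)

```text
time_s: 14.1
tool_pos: [0.5548, 0.1683, 0.2496]
orientation: [[0.993, -0.0, -0.122], [0.122, -0.0, 0.993], [-0.0, -1.0, -0.0]]
ft_force: [0.0, -0.1, -0.8]
gripper_width: 0.566
```

```bash
python3 f.py
```

```text
t 14.10 chipper xc yc z [571.21  99.47 249.6 ] slab centre x to slot(est) 1.3099757135009895 y -0.5273703340697722 bottom above plate -15.898607877027047 F [ 0.03 -0.15 -0.81] M [ 0.02 -0.01  0.  ] w 0.566 yaw 97.00 tilt [-0. -0. -1.]
```

Call:
move_arm(deltas=[{"dx": 0, "dy": 0.2, "dz": 0, "twist": 0}, {"dx": 0, "dy": 0.2, "dz": 0, "twist": 0}])

```text
time_s: 14.35
tool_pos: [0.5549, 0.1684, 0.2456]
orientation: [[0.993, 0.0, -0.122], [0.122, -0.0, 0.993], [0.0, -1.0, -0.0]]
ft_force: [0.4, -0.2, -0.2]
gripper_width: 0.572
```

```bash
python3 f.py
```

```text
t 14.35 chipper xc yc z [571.25  99.48 245.63] slab centre x to slot(est) 1.3501634284914417 y -0.5221709254730627 bottom above plate -19.871545969710695 F [ 0.38 -0.23 -0.21] M [ 0.03 -0.05  0.06] w 0.572 yaw 97.00 tilt [ 0. -0. -1.]
```

Call:
move_arm(deltas=[{"dx": 0, "dy": 0.2, "dz": 0, "twist": 0}, {"dx": 0, "dy": 0.2, "dz": 0, "twist": 0}])

```text
time_s: 14.6
tool_pos: [0.5557, 0.1684, 0.2446]
orientation: [[0.993, 0.003, -0.122], [0.122, 0.0, 0.993], [0.003, -1.0, -0.0]]
ft_force: [-3.1, -1.8, 9.8]
gripper_width: 0.573
```

```bash
python3 f.py
```

```text
t 14.60 chipper xc yc z [572.06  99.47 244.56] slab centre x to slot(est) 2.1604878541334074 y -0.5332228617719466 bottom above plate -20.940180401302626 F [-3.29 -1.42  9.83] M [-0.02  0.48  0.06] w 0.573 yaw 97.02 tilt [ 0.  0. -1.]
```

The roll is engaged (Fz ≈10 N, in the expected range). Under that load the arm has drifted +x by 0.8 mm, so I'll ease back and let it settle.

Call:
move_arm(deltas=[{"dx": -0.12, "dy": 0.1, "dz": 0, "twist": 0}, {"dx": 0, "dy": 0, "dz": 0, "twist": 0}])

```text
time_s: 14.85
tool_pos: [0.5549, 0.1684, 0.2437]
orientation: [[0.993, 0.005, -0.122], [0.122, 0.001, 0.993], [0.005, -1.0, 0.0]]
ft_force: [-1.0, -0.9, 7.6]
gripper_width: 0.569
```

```bash
python3 f.py
```

```text
t 14.85 chipper xc yc z [571.31  99.47 243.66] slab centre x to slot(est) 1.4076787751197344 y -0.5320268254778568 bottom above plate -21.843373098206968 F [-1.1  -0.81  7.57] M [-0.04  0.07  0.12] w 0.569 yaw 97.01 tilt [ 0.  0. -1.]
```

Call:
move_arm(deltas=[{"dx": 0, "dy": 0.2, "dz": 0, "twist": 0}, {"dx": 0, "dy": 0, "dz": 0, "twist": 0}])

```text
time_s: 15.1
tool_pos: [0.5549, 0.1683, 0.2414]
orientation: [[0.993, 0.004, -0.122], [0.122, 0.0, 0.993], [0.004, -1.0, -0.0]]
ft_force: [-0.1, -0.3, 5.7]
gripper_width: 0.573
```

```bash
python3 f.py
```

```text
t 15.10 chipper xc yc z [571.27  99.43 241.41] slab centre x to slot(est) 1.368056999396913 y -0.5662299378786457 bottom above plate -24.089778854170333 F [-0.11 -0.32  5.72] M [-0.    0.02  0.13] w 0.573 yaw 97.01 tilt [ 0.  0. -1.]
```

Call:
move_arm(deltas=[{"dx": 0, "dy": 0.2, "dz": 0, "twist": 0}, {"dx": 0, "dy": 0.2, "dz": 0, "twist": 0}, {"dx": 0, "dy": 0, "dz": 0, "twist": 0}])

```text
time_s: 15.48
tool_pos: [0.5545, 0.1683, 0.2362]
orientation: [[0.993, 0.003, -0.122], [0.122, 0.0, 0.993], [0.003, -1.0, -0.0]]
ft_force: [1.1, -0.5, 3.0]
gripper_width: 0.57
```

```bash
python3 f.py
```

```text
t 15.47 chipper xc yc z [570.86  99.46 236.18] slab centre x to slot(est) 0.957806631399194 y -0.53755296522165 bottom above plate -29.31781084963322 F [ 1.03 -0.59  2.97] M [-0.06 -0.22  0.17] w 0.570 yaw 97.01 tilt [ 0.  0. -1.]
```

Call:
move_arm(deltas=[{"dx": 0, "dy": 0.2, "dz": 0, "twist": 0}, {"dx": 0, "dy": 0.2, "dz": 0, "twist": 0}, {"dx": 0, "dy": 0.2, "dz": 0, "twist": 0}])

```text
time_s: 15.85
tool_pos: [0.5539, 0.1683, 0.2286]
orientation: [[0.993, 0.001, -0.122], [0.122, 0.0, 0.993], [0.001, -1.0, 0.0]]
ft_force: [1.8, 0.6, 3.2]
gripper_width: 0.57
```

```bash
python3 f.py
```

```text
t 15.85 chipper xc yc z [570.29  99.5  228.62] slab centre x to slot(est) 0.3896463344107133 y -0.5033304524002347 bottom above plate -36.87988946580606 F [1.91 0.36 3.18] M [ 0.   -0.43  0.16] w 0.570 yaw 97.00 tilt [ 0.  0. -1.]
```

Call:
move_arm(deltas=[{"dx": 0.06, "dy": 0.2, "dz": 0, "twist": 0}, {"dx": 0, "dy": 0.2, "dz": 0, "twist": 0}, {"dx": 0, "dy": 0.2, "dz": 0, "twist": 0}, {"dx": 0, "dy": 0, "dz": 0, "twist": 0}])

```text
time_s: 16.35
tool_pos: [0.5541, 0.1683, 0.2223]
orientation: [[0.993, -0.0, -0.122], [0.122, -0.0, 0.993], [-0.0, -1.0, 0.0]]
ft_force: [2.8, 0.6, 1.4]
gripper_width: 0.572
```

```bash
python3 f.py;  python3 - <<'E'
from h import *
c=cam('side'); save(c,'s6.png',(180,50,360,210),4)
c=cam('top'); save(c,'t6.png',(180,90,340,240),4)
E
```

```text
t 16.35 chipper xc yc z [570.52  99.48 222.29] slab centre x to slot(est) 0.6196123442839507 y -0.5195805518501402 bottom above plate -43.210414006310685 F [2.84 0.3  1.37] M [-0.06 -0.41  0.11] w 0.572 yaw 97.00 tilt [-0. -0. -1.]
```

View pics/s6.png

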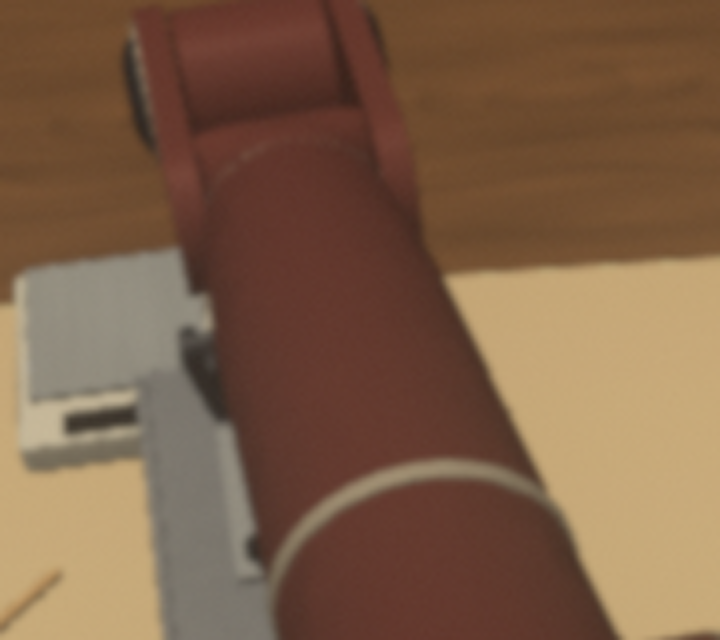

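View pics/t6.png

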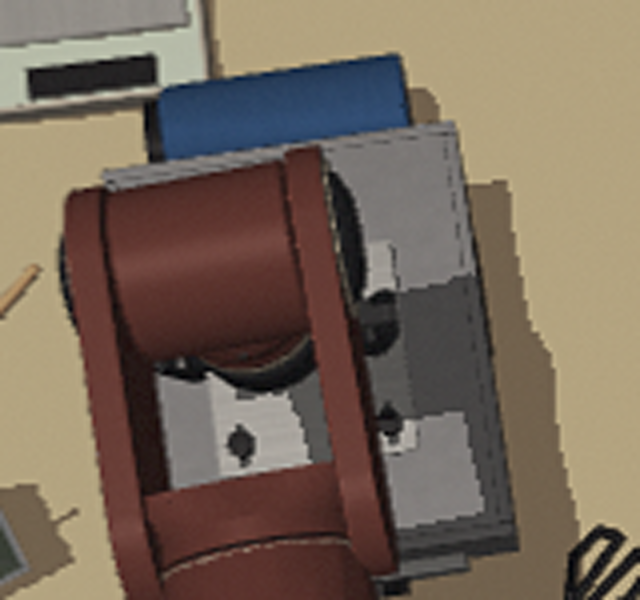

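Both views are still blocked by the arm, so I'll go on by force in small steps.

Call:
move_arm(deltas=[{"dx": 0.07, "dy": 0.2, "dz": 0, "twist": 0}, {"dx": 0, "dy": 0.25, "dz": 0, "twist": 0}, {"dx": 0, "dy": 0.25, "dz": 0, "twist": 0}])

```text
time_s: 16.82
tool_pos: [0.5549, 0.1684, 0.2158]
orientation: [[0.993, -0.0, -0.122], [0.122, -0.0, 0.993], [-0.0, -1.0, -0.0]]
ft_force: [0.8, -0.2, 4.8]
gripper_width: 0.575
```

```bash
python3 f.py
```

```text
t 16.82 chipper xc yc z [571.32  99.47 215.8 ] slab centre x to slot(est) 1.4211787190574796 y -0.528012559058979 bottom above plate -49.70290853325707 F [ 0.78 -0.27  4.78] M [-0.04 -0.14  0.15] w 0.575 yaw 97.00 tilt [-0. -0. -1.]
```

Call:
move_arm(deltas=[{"dx": 0, "dy": 0.25, "dz": 0, "twist": 0}, {"dx": 0, "dy": 0.25, "dz": 0, "twist": 0}, {"dx": 0, "dy": 0.25, "dz": 0, "twist": 0}])

```text
time_s: 17.2
tool_pos: [0.555, 0.1684, 0.2081]
orientation: [[0.993, -0.0, -0.122], [0.122, 0.0, 0.993], [-0.0, -1.0, 0.0]]
ft_force: [0.2, -0.1, 3.6]
gripper_width: 0.57
```

```bash
python3 f.py
```

```text
t 17.20 chipper xc yc z [571.34  99.49 208.11] slab centre x to slot(est) 1.438045826419966 y -0.5125364275618551 bottom above plate -57.38781153257966 F [ 0.22 -0.15  3.64] M [-0.02 -0.18  0.14] w 0.570 yaw 97.00 tilt [-0.  0. -1.]
```

Call:
move_arm(deltas=[{"dx": 0, "dy": 0.25, "dz": 0, "twist": 0}, {"dx": 0, "dy": 0.25, "dz": 0, "twist": 0}])

```text
time_s: 17.45
tool_pos: [0.555, 0.1684, 0.2031]
orientation: [[0.993, -0.0, -0.122], [0.122, 0.0, 0.993], [-0.0, -1.0, 0.0]]
ft_force: [-0.2, -0.3, 4.6]
gripper_width: 0.569
```

```bash
python3 f.py
```

```text
t 17.45 chipper xc yc z [571.34  99.48 203.12] slab centre x to slot(est) 1.44463360890461 y -0.5196829283951132 bottom above plate -62.376711294991594 F [-0.19 -0.23  4.65] M [-0.   -0.22  0.15] w 0.569 yaw 97.00 tilt [-0.  0. -1.]
```

Call:
move_arm(deltas=[{"dx": 0, "dy": 0.25, "dz": 0, "twist": 0}, {"dx": 0, "dy": 0.25, "dz": 0, "twist": 0}, {"dx": 0, "dy": 0.2, "dz": 0, "twist": 0}, {"dx": 0, "dy": 0, "dz": 0, "twist": 0}])

```text
time_s: 17.95
tool_pos: [0.5549, 0.1684, 0.1958]
orientation: [[0.993, -0.0, -0.122], [0.122, -0.0, 0.993], [-0.0, -1.0, 0.0]]
ft_force: [1.3, 0.0, 1.5]
gripper_width: 0.575
```

```bash
python3 f.py
```

```text
t 17.95 chipper xc yc z [571.29  99.47 195.81] slab centre x to slot(est) 1.3873439907087004 y -0.5251833345345744 bottom above plate -69.69098994345092 F [ 1.33 -0.16  1.5 ] M [-0.   -0.39  0.07] w 0.575 yaw 96.99 tilt [-0. -0. -1.]
```

The slab is about 70 mm deep with about 40 mm standing out. Now I'll release gently, rise above it, and shut the fingers for the final push.

Call:
move_arm(deltas=[{"dx": 0, "dy": 0, "dz": 0, "twist": 0}, {"dx": 0, "dy": 0, "dz": 0, "twist": 0}, {"dx": 0, "dy": -0.5, "dz": 0, "twist": 0}, {"dx": 0, "dy": -1.5, "dz": 0, "twist": 0}, {"dx": 0, "dy": -2, "dz": 0, "twist": 0}, {"dx": 0, "dy": -2, "dz": 0, "twist": 0}, {"dx": 0, "dy": 0, "dz": 0, "twist": 0}], fingers=0.25)

```text
time_s: 18.82
tool_pos: [0.5564, 0.1686, 0.2601]
orientation: [[0.993, 0.006, -0.122], [0.122, 0.001, 0.993], [0.006, -1.0, 0.0]]
ft_force: [0.4, -0.0, 1.0]
gripper_width: 0.752
```

```bash
python3 f.py
```

```text
t 18.82 chipper xc yc z [572.85  99.53 260.13] slab centre x to slot(est) 2.946983646404533 y -0.4701791412316396 bottom above plate -5.37386424387654 F [ 0.37 -0.07  1.01] M [-0.01 -0.05 -0.03] w 0.752 yaw 97.00 tilt [ 0.01  0.   -1.  ]
```

Call:
move_arm(deltas=[{"dx": 0, "dy": -3, "dz": 0, "twist": 0}, {"dx": 0, "dy": -2, "dz": -4, "twist": 0}, {"dx": 0, "dy": 0, "dz": -6, "twist": 0}, {"dx": 0, "dy": 0, "dz": -6, "twist": 0}, {"dx": 0, "dy": 0, "dz": -6, "twist": 0}, {"dx": 0, "dy": 0, "dz": -4, "twist": 0}], fingers=1, grip_force=20)

```text
time_s: 19.58
tool_pos: [0.5863, -0.0922, 0.3056]
orientation: [[0.993, -0.001, -0.12], [0.12, 0.0, 0.993], [-0.001, -1.0, 0.0]]
ft_force: [-0.2, 0.6, -0.4]
gripper_width: 0.0
```

```bash
python3 f.py;  python3 - <<'E'
from h import *
c=cam('side'); save(c,'s7.png',(205,90,325,210),5)
c=cam('top'); save(c,'t7.png',(200,95,330,245),4)
E
```

```text
t 19.57 chipper xc yc z [ 570.7  -162.95  305.62] slab centre x to slot(est) 0.8032264702727616 y -262.9526402463265 bottom above plate 40.11787687779997 F [-0.09  0.64 -0.4 ] M [-0.01 -0.03  0.01] w 0.000 yaw 96.89 tilt [-0.  0. -1.]
```

View pics/s7.png

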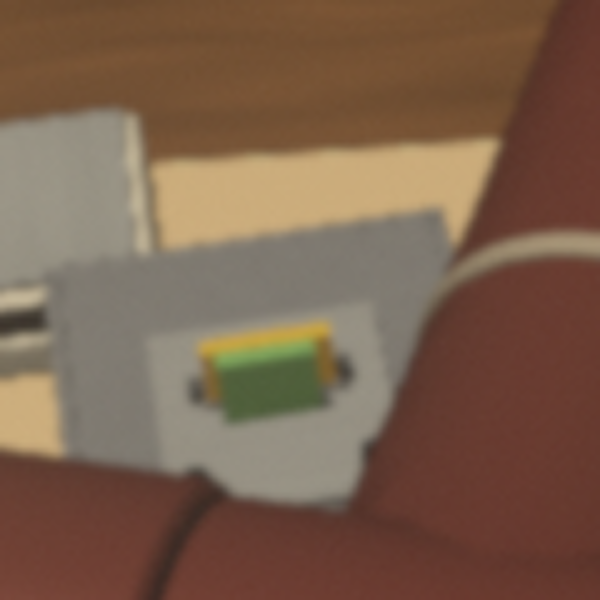

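View pics/t7.png

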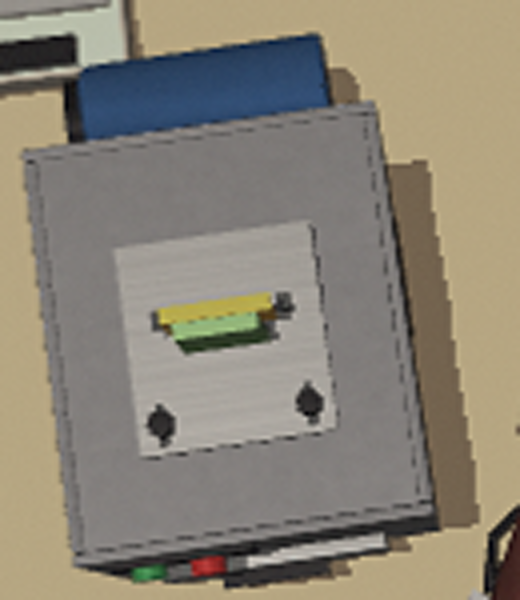

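The top view shows the slab (215,330) in the slot, flat against the still-upright cover (215,307). The side view agrees: about 36 mm stands out at (272,385). Now back over it with the fingers shut, to press it down.

Call:
move_arm(deltas=[{"dx": 0, "dy": 0, "dz": 5, "twist": 0}, {"dx": 0, "dy": 0, "dz": 6, "twist": 0}, {"dx": 0, "dy": 0, "dz": 6, "twist": 0}, {"dx": 0, "dy": 0, "dz": 5, "twist": 0}, {"dx": 0, "dy": 0, "dz": 4, "twist": 0}, {"dx": 0, "dy": 0, "dz": 0.3, "twist": 0}, {"dx": 0, "dy": 0, "dz": 0, "twist": 0}])

```text
time_s: 20.55
tool_pos: [0.5542, 0.1717, 0.306]
orientation: [[0.992, -0.001, -0.123], [0.123, -0.0, 0.992], [-0.001, -1.0, -0.0]]
ft_force: [-0.1, -0.3, -0.1]
gripper_width: 0.003
```

```bash
python3 f.py
```

```text
t 20.55 chipper xc yc z [571.02 102.85 305.98] slab centre x to slot(est) 1.1157395450447893 y 2.8540182299457086 bottom above plate 40.478349810240616 F [-0.14 -0.25 -0.15] M [0.   0.04 0.06] w 0.003 yaw 97.06 tilt [-0. -0. -1.]
```

Call:
move_arm(deltas=[{"dx": -0.05, "dy": 2, "dz": -0.33, "twist": 0}, {"dx": 0, "dy": 3, "dz": 0, "twist": 0}, {"dx": 0, "dy": 2, "dz": 0, "twist": 0}, {"dx": 0, "dy": 0.8, "dz": 0, "twist": 0}, {"dx": 0, "dy": 0, "dz": 0, "twist": 0}])

```text
time_s: 21.18
tool_pos: [0.5544, 0.1676, 0.2277]
orientation: [[0.993, -0.001, -0.121], [0.121, -0.0, 0.993], [-0.001, -1.0, -0.0]]
ft_force: [0.4, 1.2, -0.0]
gripper_width: -0.001
```

```bash
python3 f.py
```

```text
t 21.18 chipper xc yc z [570.67  98.81 227.71] slab centre x to slot(est) 0.7746320919424079 y -1.1894571456071503 bottom above plate -37.786265750449644 F [ 0.54  1.17 -0.01] M [-0.04  0.02 -0.03] w -0.001 yaw 96.97 tilt [-0. -0. -1.]
```

Call:
move_arm(deltas=[{"dx": 0, "dy": 0.3, "dz": 0, "twist": 0}, {"dx": 0, "dy": 0.3, "dz": 0, "twist": 0}, {"dx": 0, "dy": 0, "dz": 0, "twist": 0}])

```text
time_s: 21.55
tool_pos: [0.5545, 0.1681, 0.2224]
orientation: [[0.993, 0.0, -0.122], [0.122, 0.0, 0.993], [0.0, -1.0, -0.0]]
ft_force: [0.5, -0.6, 0.2]
gripper_width: 0.001
```

```bash
python3 f.py
```

```text
t 21.55 chipper xc yc z [570.9   99.24 222.44] slab centre x to slot(est) 0.9978334892613248 y -0.7615553665245614 bottom above plate -43.055239573978724 F [ 0.41 -0.6   0.21] M [ 0.   -0.    0.08] w 0.001 yaw 97.00 tilt [ 0.  0. -1.]
```

Call:
move_arm(deltas=[{"dx": -0.06, "dy": 0.2, "dz": 0, "twist": 0}, {"dx": 0, "dy": 0.2, "dz": 0, "twist": 0}, {"dx": 0, "dy": 0, "dz": 0, "twist": 0}])

```text
time_s: 21.92
tool_pos: [0.5541, 0.168, 0.2194]
orientation: [[0.993, 0.001, -0.122], [0.122, 0.0, 0.993], [0.001, -1.0, 0.0]]
ft_force: [-2.3, -0.5, 4.4]
gripper_width: -0.007
```

```bash
python3 f.py
```

```text
t 21.93 chipper xc yc z [570.45  99.25 219.38] slab centre x to slot(est) 0.5478624037564259 y -0.754121168982266 bottom above plate -46.1206213634604 F [-2.33 -0.22  4.42] M [0.03 0.33 0.01] w -0.007 yaw 97.00 tilt [ 0.  0. -1.]
```

Call:
move_arm(deltas=[{"dx": 0, "dy": 0.2, "dz": 0, "twist": 0}, {"dx": 0, "dy": 0.2, "dz": 0, "twist": 0}, {"dx": 0, "dy": 0, "dz": 0, "twist": 0}])

```text
time_s: 22.3
tool_pos: [0.5541, 0.1681, 0.2154]
orientation: [[0.993, 0.001, -0.122], [0.122, 0.0, 0.993], [0.001, -1.0, 0.0]]
ft_force: [-2.5, -0.3, 6.2]
gripper_width: -0.002
```

```bash
python3 f.py
```

```text
t 22.30 chipper xc yc z [570.45  99.28 215.41] slab centre x to slot(est) 0.5545295527739427 y -0.7221281889674884 bottom above plate -50.08521165253387 F [-2.48  0.03  6.23] M [0.01 0.45 0.03] w -0.002 yaw 97.00 tilt [ 0.  0. -1.]
```

Call:
move_arm(deltas=[{"dx": -0.08, "dy": 0.2, "dz": 0, "twist": 0}, {"dx": 0, "dy": 0.2, "dz": 0, "twist": 0}, {"dx": 0, "dy": 0.2, "dz": 0, "twist": 0}])

```text
time_s: 22.68
tool_pos: [0.5539, 0.1679, 0.2088]
orientation: [[0.993, 0.002, -0.122], [0.122, 0.0, 0.993], [0.002, -1.0, 0.0]]
ft_force: [1.8, -0.8, 2.9]
gripper_width: -0.003
```

```bash
python3 f.py
```

```text
t 22.68 chipper xc yc z [570.25  99.14 208.83] slab centre x to slot(est) 0.3498963657470995 y -0.8556672876283642 bottom above plate -56.666108379036416 F [ 1.69 -1.06  2.94] M [ 0.02 -0.39 -0.05] w -0.003 yaw 96.99 tilt [ 0.  0. -1.]
```

Call:
move_arm(deltas=[{"dx": 0, "dy": 0.2, "dz": 0, "twist": 0}, {"dx": 0, "dy": 0.2, "dz": 0, "twist": 0}, {"dx": 0, "dy": 0.2, "dz": 0, "twist": 0}])

```text
time_s: 23.05
tool_pos: [0.5533, 0.1678, 0.2022]
orientation: [[0.993, 0.0, -0.122], [0.122, 0.0, 0.993], [0.0, -1.0, -0.0]]
ft_force: [1.9, 0.4, 3.6]
gripper_width: 0.004
```

```bash
python3 f.py
```

```text
t 23.05 chipper xc yc z [569.62  99.14 202.15] slab centre x to slot(est) -0.28460483546791693 y -0.8590106594865006 bottom above plate -63.345523140157724 F [1.98 0.2  3.6 ] M [-0.05 -0.47 -0.02] w 0.004 yaw 96.99 tilt [ 0.  0. -1.]
```

Call:
move_arm(deltas=[{"dx": 0.03, "dy": 0.25, "dz": 0, "twist": 0}, {"dx": 0, "dy": 0.25, "dz": 0, "twist": 0}, {"dx": 0, "dy": 0.25, "dz": 0, "twist": 0}, {"dx": 0, "dy": 0.2, "dz": 0, "twist": 0}])

```text
time_s: 23.55
tool_pos: [0.5534, 0.1679, 0.1926]
orientation: [[0.993, -0.0, -0.122], [0.122, -0.0, 0.993], [-0.0, -1.0, -0.0]]
ft_force: [2.0, 0.8, 4.1]
gripper_width: 0.006
```

```bash
python3 f.py
```

```text
t 23.55 chipper xc yc z [569.69  99.17 192.58] slab centre x to slot(est) -0.21267364951927448 y -0.828984766382149 bottom above plate -72.92499551963647 F [2.13 0.59 4.13] M [-0.   -0.37 -0.05] w 0.006 yaw 97.00 tilt [-0. -0. -1.]
```

Call:
move_arm(deltas=[{"dx": 0, "dy": 0.2, "dz": 0, "twist": 0}, {"dx": 0, "dy": 0.2, "dz": 0, "twist": 0}])

```text
time_s: 23.8
tool_pos: [0.5534, 0.1679, 0.1887]
orientation: [[0.993, -0.0, -0.122], [0.122, -0.0, 0.993], [-0.0, -1.0, -0.0]]
ft_force: [1.4, 0.7, 4.0]
gripper_width: -0.003
```

```bash
python3 f.py
```

```text
t 23.80 chipper xc yc z [569.71  99.17 188.72] slab centre x to slot(est) -0.19387949332087828 y -0.8302915405173081 bottom above plate -76.78394326783504 F [1.44 0.49 3.97] M [ 0.02 -0.35 -0.02] w -0.003 yaw 97.00 tilt [-0. -0. -1.]
```

Now 1–2 mm steps, watching for the plate.

Call:
move_arm(deltas=[{"dx": 0, "dy": 0.2, "dz": 0, "twist": 0}, {"dx": 0, "dy": 0.15, "dz": 0, "twist": 0}, {"dx": 0, "dy": 0, "dz": 0, "twist": 0}])

```text
time_s: 24.18
tool_pos: [0.5533, 0.1678, 0.1849]
orientation: [[0.993, -0.0, -0.122], [0.122, -0.0, 0.993], [-0.0, -1.0, 0.0]]
ft_force: [1.6, 0.2, 1.8]
gripper_width: 0.001
```

```bash
python3 f.py
```

```text
t 24.18 chipper xc yc z [569.6   99.17 184.95] slab centre x to slot(est) -0.30216205958743103 y -0.8286564070746607 bottom above plate -80.55338426079555 F [1.6  0.05 1.84] M [-0.   -0.38 -0.01] w 0.001 yaw 97.00 tilt [-0. -0. -1.]
```

Call:
move_arm(deltas=[{"dx": 0, "dy": 0.12, "dz": 0, "twist": 0}, {"dx": 0, "dy": 0, "dz": 0, "twist": 0}])

```text
time_s: 24.42
tool_pos: [0.5533, 0.1678, 0.184]
orientation: [[0.993, -0.0, -0.122], [0.122, -0.0, 0.993], [-0.0, -1.0, -0.0]]
ft_force: [1.8, 0.6, 4.0]
gripper_width: 0.001
```

```bash
python3 f.py
```

```text
t 24.43 chipper xc yc z [569.62  99.17 184.03] slab centre x to slot(est) -0.27762431636836027 y -0.8315568010337699 bottom above plate -81.47477158946572 F [1.89 0.4  4.  ] M [ 0.03 -0.24  0.02] w 0.001 yaw 97.00 tilt [-0. -0. -1.]
```

Call:
move_arm(deltas=[{"dx": 0, "dy": 0.1, "dz": 0, "twist": 0}, {"dx": 0, "dy": 0, "dz": 0, "twist": 0}])

```text
time_s: 24.68
tool_pos: [0.5533, 0.1679, 0.1831]
orientation: [[0.993, -0.0, -0.122], [0.122, -0.0, 0.993], [-0.0, -1.0, 0.0]]
ft_force: [-0.4, -0.1, 4.3]
gripper_width: -0.001
```

```bash
python3 f.py
```

```text
t 24.68 chipper xc yc z [569.65  99.18 183.06] slab centre x to slot(est) -0.25314811492557965 y -0.8190550329665882 bottom above plate -82.44295833350498 F [-0.37 -0.08  4.31] M [ 0.03 -0.1  -0.04] w -0.001 yaw 97.00 tilt [-0. -0. -1.]
```

Call:
move_arm(deltas=[{"dx": 0, "dy": 0.1, "dz": 0, "twist": 0}, {"dx": 0, "dy": 0, "dz": 0, "twist": 0}])

```text
time_s: 24.92
tool_pos: [0.5533, 0.1679, 0.182]
orientation: [[0.993, -0.0, -0.122], [0.122, 0.0, 0.993], [-0.0, -1.0, 0.0]]
ft_force: [0.8, 0.6, 4.4]
gripper_width: 0.0
```

```bash
python3 f.py
```

```text
t 24.93 chipper xc yc z [569.66  99.22 182.  ] slab centre x to slot(est) -0.24321121414072877 y -0.7766304811791684 bottom above plate -83.49802294408047 F [0.9  0.46 4.44] M [-0.   -0.06  0.04] w 0.000 yaw 97.00 tilt [-0.  0. -1.]
```

Call:
move_arm(deltas=[{"dx": 0, "dy": 0.1, "dz": 0, "twist": 0}, {"dx": 0, "dy": 0, "dz": 0, "twist": 0}])

```text
time_s: 25.18
tool_pos: [0.5533, 0.1679, 0.181]
orientation: [[0.993, -0.0, -0.122], [0.122, -0.0, 0.993], [-0.0, -1.0, 0.0]]
ft_force: [1.6, -0.4, 5.0]
gripper_width: 0.001
```

```bash
python3 f.py
```

```text
t 25.18 chipper xc yc z [569.66  99.19 181.  ] slab centre x to slot(est) -0.23568242878434376 y -0.8111689190429132 bottom above plate -84.49721855920973 F [ 1.57 -0.56  4.97] M [-0.   -0.08  0.05] w 0.001 yaw 97.00 tilt [-0. -0. -1.]
```

Call:
move_arm(deltas=[{"dx": 0, "dy": 0.08, "dz": 0, "twist": 0}, {"dx": 0, "dy": 0, "dz": 0, "twist": 0}])

```text
time_s: 25.42
tool_pos: [0.5533, 0.1679, 0.1802]
orientation: [[0.993, -0.0, -0.122], [0.122, -0.0, 0.993], [-0.0, -1.0, -0.0]]
ft_force: [0.4, -0.1, 5.3]
gripper_width: -0.003
```

```bash
python3 f.py
```

```text
t 25.43 chipper xc yc z [569.67  99.18 180.23] slab centre x to slot(est) -0.22811492415985413 y -0.8215845253706391 bottom above plate -85.27159941679281 F [ 0.34 -0.14  5.32] M [-0.    0.01 -0.02] w -0.003 yaw 97.00 tilt [-0. -0. -1.]
```

Call:
move_arm(deltas=[{"dx": 0, "dy": 0.06, "dz": 0, "twist": 0}, {"dx": 0, "dy": 0, "dz": 0, "twist": 0}])

```text
time_s: 25.68
tool_pos: [0.5534, 0.1679, 0.1801]
orientation: [[0.993, -0.0, -0.122], [0.122, -0.0, 0.993], [-0.0, -1.0, -0.0]]
ft_force: [-1.4, -0.9, 6.3]
gripper_width: 0.004
```

```bash
python3 f.py
```

```text
t 25.68 chipper xc yc z [569.7   99.19 180.08] slab centre x to slot(est) -0.2047714725501919 y -0.8115308245008634 bottom above plate -85.42049621727571 F [-1.54 -0.68  6.31] M [ 0.01  0.15 -0.01] w 0.004 yaw 97.00 tilt [-0. -0. -1.]
```

The shut fingertips meet the plate at z = 180.1 mm, so the slab is about flush. Now up, over and behind the cover. I'll check by camera on the way.

Call:
move_arm(deltas=[{"dx": -0.05, "dy": -1, "dz": 0, "twist": 0}, {"dx": 0, "dy": -3, "dz": 0, "twist": 0}, {"dx": 0, "dy": -4, "dz": 0, "twist": 0}, {"dx": 0, "dy": -2, "dz": -5, "twist": 0}, {"dx": 0, "dy": 0, "dz": -6, "twist": 0}, {"dx": 0, "dy": 0, "dz": -6, "twist": 0}, {"dx": 0, "dy": 0, "dz": -6, "twist": 0}])

```text
time_s: 26.55
tool_pos: [0.5804, -0.0622, 0.2791]
orientation: [[0.993, -0.001, -0.122], [0.122, 0.0, 0.993], [-0.001, -1.0, 0.001]]
ft_force: [-0.5, 0.3, 0.5]
gripper_width: 0.001
```

```bash
python3 f.py;  python3 - <<'E'
from h import *
c=cam('side'); save(c,'s8.png',(205,90,325,210),5)
c=cam('top'); save(c,'t8.png',(220,140,300,215),8)
E
```

```text
t 26.55 chipper xc yc z [ 568.53 -132.43  279.06] slab centre x to slot(est) -1.3662182282689628 y -232.43147906663762 bottom above plate 13.558294081652434 F [-0.5   0.34  0.47] M [ 0.03 -0.07 -0.06] w 0.001 yaw 97.01 tilt [-0.  0. -1.]
```

View pics/s8.png

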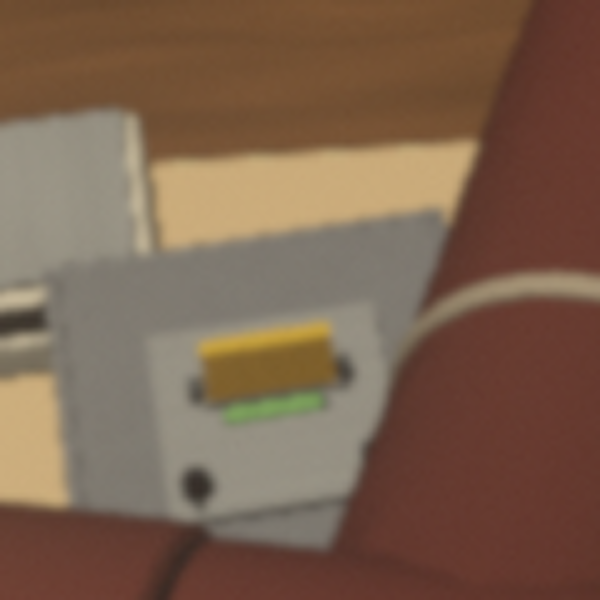

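View pics/t8.png

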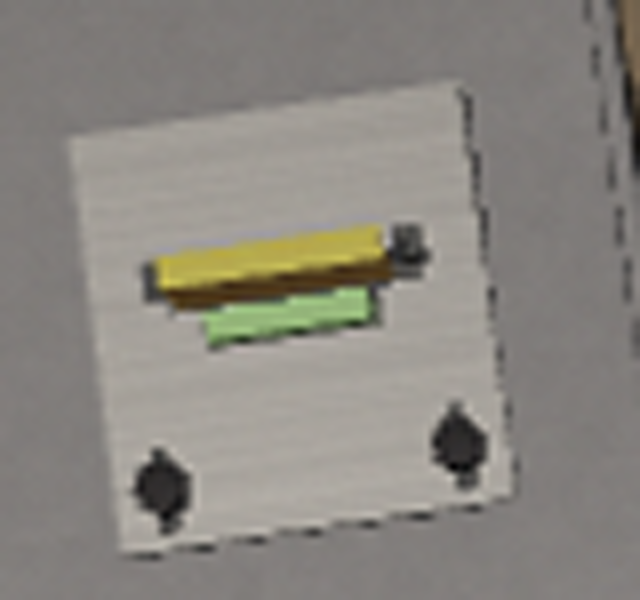

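The top view shows the slab's top level in the slot (290,317) and the cover upright with its edge about 9 mm deep (270,257). The side view agrees. Now I'll go behind the cover.

Call:
move_arm(deltas=[{"dx": 1.5, "dy": 0, "dz": 5, "twist": 0}, {"dx": 1.5, "dy": 0, "dz": 6, "twist": 0}, {"dx": 1.5, "dy": 0, "dz": 6, "twist": 0}, {"dx": 0, "dy": 0, "dz": 5, "twist": 0}, {"dx": 0, "dy": 0, "dz": 1.2, "twist": 0}, {"dx": 0, "dy": 0, "dz": 0, "twist": 0}])

```text
time_s: 27.4
tool_pos: [0.5968, 0.176, 0.2791]
orientation: [[0.992, -0.001, -0.123], [0.123, -0.001, 0.992], [-0.001, -1.0, -0.0]]
ft_force: [-0.1, -0.1, 0.3]
gripper_width: -0.006
```

```bash
python3 f.py
```

```text
t 27.40 chipper xc yc z [613.76 101.94 279.14] slab centre x to slot(est) 43.8602599947078 y 1.944291424433544 bottom above plate 13.6446194083494 F [-0.13 -0.13  0.29] M [-0.02  0.    0.01] w -0.006 yaw 97.09 tilt [-0. -0. -1.]
```

Call:
move_arm(deltas=[{"dx": 0, "dy": 3, "dz": -0.2, "twist": 0}, {"dx": 0, "dy": 2.5, "dz": 0, "twist": 0}, {"dx": 0, "dy": 1.2, "dz": 0, "twist": 0}, {"dx": 0, "dy": 0, "dz": 0, "twist": 0}, {"dx": -0.4, "dy": 0, "dz": 0, "twist": 0}, {"dx": -0.3, "dy": 0, "dz": 0, "twist": 0}, {"dx": 0, "dy": 0, "dz": 0, "twist": 0}])

```text
time_s: 28.28
tool_pos: [0.5908, 0.1725, 0.2137]
orientation: [[0.993, 0.001, -0.122], [0.122, 0.0, 0.993], [0.002, -1.0, 0.0]]
ft_force: [-0.4, -0.6, -0.5]
gripper_width: 0.001
```

```bash
python3 f.py
```

```text
t 28.27 chipper xc yc z [607.4   99.23 213.7 ] slab centre x to slot(est) 37.50498678979295 y -0.7687726329806566 bottom above plate -51.803120636909995 F [-0.46 -0.52 -0.54] M [-0.03 -0.01  0.04] w 0.001 yaw 97.01 tilt [ 0.  0. -1.]
```

Call:
move_arm(deltas=[{"dx": -0.2, "dy": 0, "dz": 0, "twist": 0}, {"dx": -0.2, "dy": 0, "dz": 0, "twist": 0}, {"dx": -0.2, "dy": 0, "dz": 0, "twist": 0}])

```text
time_s: 28.65
tool_pos: [0.5849, 0.1718, 0.2131]
orientation: [[0.993, 0.001, -0.122], [0.122, 0.0, 0.993], [0.001, -1.0, 0.0]]
ft_force: [0.3, -0.3, 0.8]
gripper_width: 0.0
```

```bash
python3 f.py
```

```text
t 28.65 chipper xc yc z [601.43  99.21 213.08] slab centre x to slot(est) 31.525605855587514 y -0.7919911592636026 bottom above plate -52.41983560615839 F [ 0.28 -0.37  0.84] M [ 0.01 -0.24 -0.03] w 0.000 yaw 97.00 tilt [ 0.  0. -1.]
```

Contact at about 1 N (Mᵧ −0.24), and the cover is starting to move. I'll push it over gently.

Call:
move_arm(deltas=[{"dx": -0.25, "dy": 0, "dz": 0, "twist": 0}, {"dx": -0.25, "dy": 0, "dz": 0, "twist": 0}, {"dx": -0.25, "dy": 0, "dz": 0, "twist": 0}, {"dx": -0.25, "dy": 0, "dz": 0, "twist": 0}])

```text
time_s: 29.15
tool_pos: [0.5744, 0.1704, 0.2124]
orientation: [[0.993, -0.0, -0.122], [0.122, -0.0, 0.993], [-0.0, -1.0, -0.0]]
ft_force: [0.6, -1.3, -0.8]
gripper_width: -0.002
```

```bash
python3 f.py
```

```text
t 29.15 chipper xc yc z [590.92  99.16 212.43] slab centre x to slot(est) 21.02361936223963 y -0.8374883479634718 bottom above plate -53.068566021128305 F [ 0.41 -1.4  -0.8 ] M [-0.01 -0.09 -0.01] w -0.002 yaw 97.00 tilt [-0. -0. -1.]
```

Call:
move_arm(deltas=[{"dx": -0.25, "dy": 0, "dz": 0, "twist": 0}, {"dx": -0.25, "dy": 0, "dz": 0, "twist": 0}, {"dx": -0.25, "dy": 0, "dz": 0, "twist": 0}])

```text
time_s: 29.52
tool_pos: [0.5671, 0.1695, 0.2125]
orientation: [[0.993, -0.0, -0.122], [0.122, -0.0, 0.993], [-0.0, -1.0, -0.0]]
ft_force: [0.6, -0.6, -1.5]
gripper_width: -0.002
```

```bash
python3 f.py
```

```text
t 29.52 chipper xc yc z [583.52  99.16 212.5 ] slab centre x to slot(est) 13.61791621806708 y -0.8358168738290743 bottom above plate -52.996389995543126 F [ 0.48 -0.66 -1.5 ] M [-0.02 -0.2   0.  ] w -0.002 yaw 97.00 tilt [-0. -0. -1.]
```

Call:
move_arm(deltas=[{"dx": -0.25, "dy": 0, "dz": 0, "twist": 0}, {"dx": -0.25, "dy": 0, "dz": 0, "twist": 0}, {"dx": -0.3, "dy": 0.1, "dz": 0, "twist": 0}, {"dx": -0.1, "dy": 0.3, "dz": 0, "twist": 0}])

```text
time_s: 30.02
tool_pos: [0.5583, 0.1685, 0.2091]
orientation: [[0.993, 0.0, -0.122], [0.122, 0.0, 0.993], [0.0, -1.0, 0.0]]
ft_force: [0.1, -0.3, 1.3]
gripper_width: -0.002
```

```bash
python3 f.py
```

```text
t 30.02 chipper xc yc z [574.66  99.23 209.05] slab centre x to slot(est) 4.763352511686435 y -0.7717317546689344 bottom above plate -56.44666867969701 F [ 0.01 -0.32  1.33] M [0.04 0.01 0.04] w -0.002 yaw 97.00 tilt [ 0.  0. -1.]
```

Call:
move_arm(deltas=[{"dx": -0.18, "dy": 0.2, "dz": 0, "twist": 0}, {"dx": -0.18, "dy": 0.2, "dz": 0, "twist": 0}, {"dx": 0, "dy": 0, "dz": 0, "twist": 0}])

```text
time_s: 30.4
tool_pos: [0.5545, 0.168, 0.2042]
orientation: [[0.993, -0.001, -0.122], [0.122, -0.0, 0.993], [-0.001, -1.0, -0.0]]
ft_force: [0.4, 0.4, 0.6]
gripper_width: 0.001
```

```bash
python3 f.py
```

```text
t 30.40 chipper xc yc z [570.8   99.17 204.24] slab centre x to slot(est) 0.8999248008882432 y -0.8347518211580081 bottom above plate -61.26032252999954 F [0.4  0.32 0.63] M [-0.02  0.02  0.06] w 0.001 yaw 97.00 tilt [-0. -0. -1.]
```

Call:
move_arm(deltas=[{"dx": -0.14, "dy": 0.22, "dz": 0, "twist": 0}, {"dx": -0.14, "dy": 0.22, "dz": 0, "twist": 0}, {"dx": -0.1, "dy": 0.2, "dz": 0, "twist": 0}, {"dx": 0, "dy": 0, "dz": 0, "twist": 0}])

```text
time_s: 30.9
tool_pos: [0.5508, 0.1675, 0.1979]
orientation: [[0.993, -0.001, -0.122], [0.122, -0.0, 0.993], [-0.001, -1.0, -0.0]]
ft_force: [0.8, -0.2, -0.8]
gripper_width: -0.005
```

```bash
python3 f.py
```

```text
t 30.90 chipper xc yc z [567.11  99.17 197.95] slab centre x to slot(est) -2.79179051952417 y -0.8340580444309751 bottom above plate -67.55418602437038 F [ 0.78 -0.35 -0.78] M [-0.03 -0.03 -0.05] w -0.005 yaw 97.00 tilt [-0. -0. -1.]
```

Call:
move_arm(deltas=[{"dx": -0.07, "dy": 0.2, "dz": 0, "twist": 0}, {"dx": -0.03, "dy": 0.15, "dz": 0, "twist": 0}, {"dx": 0, "dy": 0, "dz": 0, "twist": 0}])

```text
time_s: 31.28
tool_pos: [0.55, 0.1674, 0.1946]
orientation: [[0.993, -0.0, -0.122], [0.122, -0.0, 0.993], [-0.0, -1.0, -0.0]]
ft_force: [0.5, 0.4, -0.6]
gripper_width: 0.005
```

```bash
python3 f.py
```

```text
t 31.27 chipper xc yc z [566.26  99.17 194.59] slab centre x to slot(est) -3.6386104897759424 y -0.8327422323316824 bottom above plate -70.91084583868121 F [ 0.58  0.33 -0.64] M [-0.01 -0.08  0.  ] w 0.005 yaw 97.00 tilt [-0. -0. -1.]
```

Four more mm to the expected shut height (190 mm).

Call:
move_arm(deltas=[{"dx": 0, "dy": 0.15, "dz": 0, "twist": 0}, {"dx": 0, "dy": 0.12, "dz": 0, "twist": 0}, {"dx": 0, "dy": 0, "dz": 0, "twist": 0}])

```text
time_s: 31.65
tool_pos: [0.5499, 0.1675, 0.1919]
orientation: [[0.993, -0.0, -0.122], [0.122, -0.0, 0.993], [-0.0, -1.0, 0.0]]
ft_force: [0.6, -0.4, -0.5]
gripper_width: -0.004
```

```bash
python3 f.py
```

```text
t 31.65 chipper xc yc z [566.23  99.19 191.92] slab centre x to slot(est) -3.6738148540375732 y -0.8116940654336844 bottom above plate -73.57993040263344 F [ 0.53 -0.44 -0.53] M [0.04 0.   0.04] w -0.004 yaw 97.00 tilt [-0. -0. -1.]
```

Call:
move_arm(deltas=[{"dx": 0, "dy": 0.1, "dz": 0, "twist": 0}, {"dx": 0, "dy": 0, "dz": 0, "twist": 0}])

```text
time_s: 31.9
tool_pos: [0.55, 0.1675, 0.191]
orientation: [[0.993, -0.0, -0.122], [0.122, -0.0, 0.993], [-0.0, -1.0, -0.0]]
ft_force: [-0.1, 0.0, 0.1]
gripper_width: -0.003
```

```bash
python3 f.py
```

```text
t 31.90 chipper xc yc z [566.32  99.17 191.  ] slab centre x to slot(est) -3.579444466349514 y -0.8261933715567267 bottom above plate -74.49595662674497 F [-0.1   0.03  0.06] M [ 0.04 -0.03 -0.  ] w -0.003 yaw 97.00 tilt [-0. -0. -1.]
```

Call:
move_arm(deltas=[{"dx": 0, "dy": 0.1, "dz": 0, "twist": 0}, {"dx": 0, "dy": 0, "dz": 0, "twist": 0}])

```text
time_s: 32.15
tool_pos: [0.5501, 0.1674, 0.19]
orientation: [[0.993, 0.0, -0.122], [0.122, -0.0, 0.993], [0.0, -1.0, -0.0]]
ft_force: [-0.1, -0.1, 0.1]
gripper_width: -0.0
```

```bash
python3 f.py
```

```text
t 32.15 chipper xc yc z [566.36  99.16 190.04] slab centre x to slot(est) -3.5374071331013965 y -0.8414825280211886 bottom above plate -75.4634232618881 F [-0.09 -0.07  0.14] M [0.02 0.06 0.03] w -0.000 yaw 97.00 tilt [ 0. -0. -1.]
```

Call:
move_arm(deltas=[{"dx": 0, "dy": 0.06, "dz": 0, "twist": 0}, {"dx": 0, "dy": 0, "dz": 0, "twist": 0}])

```text
time_s: 32.4
tool_pos: [0.5501, 0.1675, 0.19]
orientation: [[0.993, 0.0, -0.122], [0.122, -0.0, 0.993], [0.0, -1.0, -0.0]]
ft_force: [-2.6, 0.5, 3.2]
gripper_width: -0.0
```

```bash
python3 f.py
```

```text
t 32.40 chipper xc yc z [566.37  99.19 189.99] slab centre x to slot(est) -3.5258517714646587 y -0.8079346686067908 bottom above plate -75.51358210618187 F [-2.54  0.85  3.17] M [-0.09  0.35  0.03] w -0.000 yaw 97.00 tilt [ 0. -0. -1.]
```

Call:
move_arm(deltas=[{"dx": 0, "dy": 0.06, "dz": 0, "twist": 0}, {"dx": 0, "dy": 0, "dz": 0, "twist": 0}])

```text
time_s: 32.65
tool_pos: [0.5501, 0.1675, 0.19]
orientation: [[0.993, 0.0, -0.122], [0.122, -0.0, 0.993], [0.0, -1.0, -0.0]]
ft_force: [-3.6, -1.1, 6.2]
gripper_width: -0.003
```

```bash
python3 f.py
```

```text
t 32.65 chipper xc yc z [566.38  99.19 189.96] slab centre x to slot(est) -3.5204419913766287 y -0.8069278605527614 bottom above plate -75.53661506863935 F [-3.73 -0.63  6.18] M [-0.02  0.66 -0.02] w -0.003 yaw 97.00 tilt [ 0. -0. -1.]
```

The tip stopped firmly at z = 189.96 mm, which is the shut cover's top height of 190. I'll lift straight off, move away and look.

Call:
move_arm(deltas=[{"dx": 0, "dy": -0.15, "dz": 0, "twist": 0}, {"dx": 0.1, "dy": -0.3, "dz": 0, "twist": 0}, {"dx": 0, "dy": -3, "dz": 0, "twist": 0}, {"dx": 0, "dy": -5, "dz": -2, "twist": 0}, {"dx": 0, "dy": -3, "dz": -6, "twist": 0}, {"dx": 0, "dy": 0, "dz": -6, "twist": 0}, {"dx": 0, "dy": 0, "dz": -6, "twist": 0}, {"dx": 0, "dy": 0, "dz": -5, "twist": 0}])

```text
time_s: 33.65
tool_pos: [0.5811, -0.0787, 0.3012]
orientation: [[0.993, 0.0, -0.121], [0.121, -0.0, 0.993], [0.0, -1.0, -0.0]]
ft_force: [-0.4, 0.6, 0.2]
gripper_width: 0.002
```

```bash
python3 f.py;  python3 - <<'E'
from m import *
c=cam('side'); save(c,'s9.png',(205,90,325,210),5)
print([pt(c,[(205+x/5,90+y/5)]) for x,y in((265,400),(265,415))])
c=cam('top'); save(c,'t9.png',(220,140,300,215),8); save(c,'t9f.png',None,1.25)
E
```

```text
t 33.65 chipper xc yc z [ 567.15 -148.95  301.19] slab centre x to slot(est) -2.748944654255297 y -248.9465101746888 bottom above plate 35.69001832657 F [-0.32  0.67  0.2 ] M [ 0.01 -0.04 -0.01] w 0.002 yaw 96.95 tilt [ 0. -0. -1.]
[array([[0.5565, 0.1734, 0.1889]]), array([[0.5442, 0.1732, 0.191 ]])]
```

View pics/s9.png

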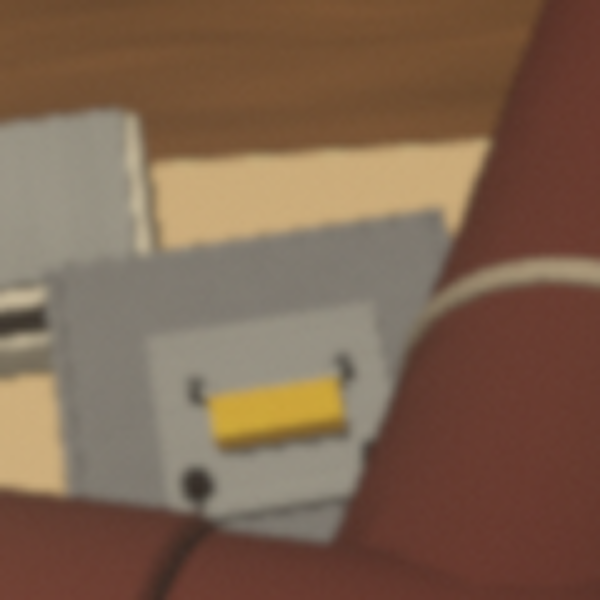

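View pics/t9.png

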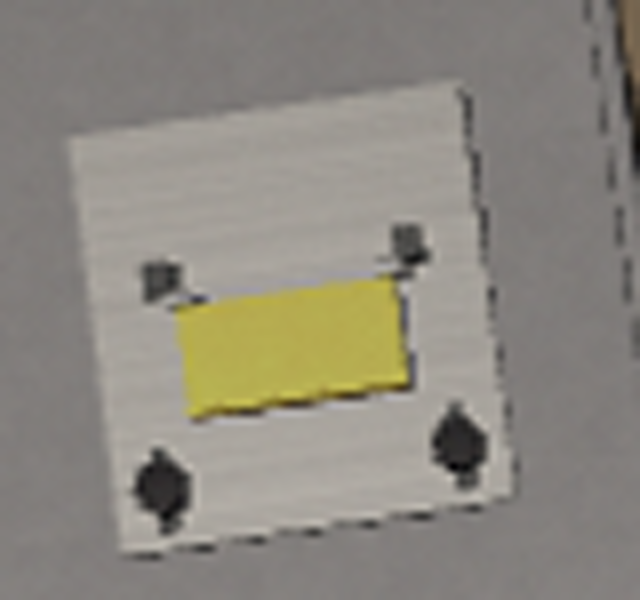

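View pics/t9f.png

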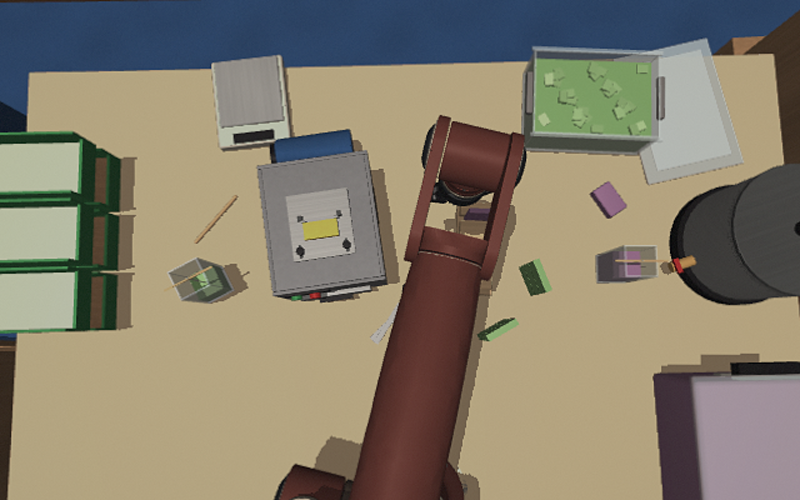

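The cover lies shut and level over the slot: (293,347) in the close top view, with depth readings of 0.189 to 0.191 m. The bystanders that can be seen stand where they were, and the robot touches nothing. I'll hand it in.

```bash
python3 -c "
from bench import r
print(r.job_done())"
```

```text
the job is handed in; nothing more can be done
None
```

The green slab is in the chipper, pressed level with the plate, and the yellow cover is shut over it. I handed the job in at about 34 s of the 70 s allowed.

**What I did:** I gripped the slab by its narrow edges, lifted it from the rack and laid it on the upright cover at about 1 N. I then felt it into the slot, shifting 0.5 mm along y when it rubbed one end. The roll resisted with at most about 10 N. With shut fingers I pressed it down until the tips met the plate at z = 180.1 mm, then folded the cover over from behind.

**Last checks:**
- **Slab:** before I shut the cover, both cameras showed its top level with the plate.
- **Cover:** it stopped firmly at z = 189.96 mm, where 190 mm means shut. I pressed it with about 6 N there to confirm. Both views show it flat, and depth reads 189 to 191 mm.
- **Everything else:** the bystanders visible in the last top view look unmoved. The arm hid part of the rack and most of the scissors. I last saw the white and lilac slabs standing in the rack right after the lift.

**What disagreed or could not be seen:**
- The side camera put the rack slab about 5 mm nearer the robot in x than the top camera. I trusted the top view, and the touch on the cover agreed with it.
- During the feeding both views were blocked by the arm, so those steps rest on force and position readings.

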